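Stack treated wood stakes crosswise to dry

ROBOT

A 6-joint arm with a two-finger parallel gripper is mounted at the origin on a cart in front of the work surface, level with it; the furniture and walls round the work are solid. World frame = base frame: x ahead of the robot, y to its left, z up, the work surface at z = 0. Lengths are in m, angles in rad, forces in N, time in s.
With the tool pointing down it reaches from about 0.15 to 0.775 m from the base axis. Payload 6.1 kg.
Tool frame: the origin (TCP) lies between the finger pads; the fingertips stand 17 mm ahead of it and the grasp point (between the pads) lies 2 mm behind it; y points along the fingers, x is the direction in which the jaws open and shut, and the axes are right-handed (so a half turn about y gives the same grasp; the last joint's range is limited). The gripper opens to 85 mm and grips with 20 to 120 N. Pads are 22 mm wide; open, the fingers measure 114 mm over their backs; the gripper's body (76 mm by 85 mm) begins 54 mm behind the grasp point. The pads swing forward as they close: fully open they stand 13 mm farther back than shut.
Start: joints at [1.337, 0.126, -0.04, 1.405, 0, 1.571], TCP at [0.122, 0.511, 0.248] pointing down, gripper open.
Joint ranges: [-2.72, 2.72], [-0.95, 1.95], [-1.27, 1.35], [-1.78, 2.02], [-1.46, 1.47], [-3.14, 3.14]. Speed limits (rad/s): [2.39, 2.39, 3.01, 3.14, 3.14, 3.14].

INTERFACE

Orientations are given as [roll, pitch, yaw] about the fixed x, y, z axes, in that order (R = Rz(yaw) Ry(pitch) Rx(roll)).
In Python, from cell import ctrl gives the robot as it stands.
- The arm moves only by the shell command python3 -m pendant 'ROWS' [FORCE]. ROWS is JSON, a list of rows, each a list of 3 entries, a list of its own where there are three numbers: the turn, a rotation vector about the tool's x, y, z in rad, then the shift along the tool's x, y, z in m, then the closure, from -1 (fully open) to 1 (shut). In form: [[[ax, ay, az], [x, y, z], claw], ...]. A call has 1 to 12 rows; each row is the pose to reach, as a shift and turn from the pose commanded when the call began, along the tool's axes at that moment; what a row does not reach only later rows make up. A row lasts 1/12 s, in which the tool goes at most 41.7 mm and 7.16 degrees, less where a joint would pass 70% of its speed; a pose out of reach is approached as far as the arm can. A call with a gripper value outside its range is refused whole. The fingers move at their own pace and stop on an object; FORCE is the grip in N (left out, the last holds). Time passes only in rows, so rows that repeat a pose let the fingers close. It gives the time, the measured TCP pose, the force and the opening at its end, in the units of the state.
- ctrl.get_state(): the state, without advancing time (a new reading comes with each control period).
- ctrl.read_camera(name): name is "scene" or "top" or "wrist"; returns a dict with "frame" (420x560x3 uint8, blue, green, red), "fx", "fy", "cx", "cy" (pixels), "eye" and "attitude" of the camera in the world. Camera axes: x right, y down, z forward; pixel columns grow to the right and rows downward; lengths in m; the calibration is good to about 2 mm. A picture is of the moment at which its call begins. There is no depth.
- ctrl.job_done(): hands the job in, once; it reports no verdict.
The state is a dict: "time_s": time; "joints": joint angles; "dq": joint speeds; "joint_efforts": joint torques, N m; "position": TCP position; "tool_rot": TCP orientation; "ft_force": force on the tool from outside, world axes, zero at the start; "moment": the same for the moment, N m; "finger_gap": finger opening in m.
Only numpy, scipy, OpenCV 4.12 (cv2) and the standard library are available. Lean on these libraries where they do the work, as an engineer would, in place of code of your own. Each camera call takes 0.05 s, during which the arm holds its last target. There are 200 camera calls.

TASK

Push the drying stand's drip tray fully home before any stake comes near the stand, because the treated stakes are wet. Then stack all the stakes from the draining board flat on the stand's two narrow rails as an open crosswise tower centred over the stand: two to a layer about 85 mm apart centre to centre, the bottom pair bridging the rails at right angles, each further layer crosswise on the one below, and a stake left over at the end alone across the top. Do not knock over or move the dropper bottle.

Things in the scene. Friction and masses are not known exactly. Their poses are not given: they have to be found in the camera images.
- stand: low bright-metal drying stand, fixed; origin on the desk at the centre of its 166 x 182 mm footprint (x, y). Corner posts and two cross bars (along y at x = +-76 mm, tops 60 mm high) carry two rails, 8 mm wide, 164 mm long, along its x at y = +-42 mm, tops 70 mm high. The room's monitor stands behind it (world x from 0.64 m on, y -0.20 to -0.62 m, up to 0.39 m high)
- stand_top (a point): the point midway between the two rails at the height of their tops (70 mm above the desk), axes as the stand's: x along the rails, y across them, z up. With 18 mm stakes the middles of the layers lie 9, 27, 45 and 63 mm above it; the bottom pair lies along y at x = +-42 mm, the second pair along x at y = +-42 mm, and so on in turn
- drip_tray (a joint): how far the drip tray is drawn out of the stand towards its -x (m): 0 is fully home against its stop, 0.06 fully out; it slides stiffly (about 1.5 N) and stays where it is left
- drip_handle (a point): the middle of the drip tray's handle: a round bar of 10 mm diameter and 52 mm long along the stand's y, 40 mm above the desk, with free space round it; it moves with the tray and lies 100 mm on the -x side of the stand's centre when the tray is home; axes as the stand's
- drain_board: flat grey draining board, 330 x 230 x 5 mm, 0.8 kg, loose on the desk; origin at the centre of its underside. The stakes lie on it roughly along its x: up to five in the far row, 46 mm pitch, up to two in the near row, 94 mm apart. Between board and stand: a fixed bucket 225 mm tall (world x 0.44 to 0.69, y -0.15 to 0.10 m) and a 45 mm pile of folders before it
- stain_bottle: a white dropper bottle with a pointed dark green cap, 27 mm across and 78 mm tall, standing loose to the right of the stand; origin at its foot; not to be disturbed
- stake1: one of up to seven identical plain pine test stakes, 140 x 18 x 18 mm (square section), about 35 g, with a small round metal tag on one face near one end; origin at its middle, x along its length, y and z square to its long faces. Any long face may be up. Absent (None from the very start) in some runs; None too while the fingers hold it
- stake2: as stake1
- stake3: as stake1
- stake4: as stake1
- stake5: as stake1
- stake6: as stake1
- stake7: as stake1

How it is judged:
On the way:
1. the drip tray is pushed fully home while every stake is still away from the stand (value of joint drip_tray below 0.005 m and horizontal distance between each of stake1, stake2, stake3, stake4, stake5, stake6, stake7 and stand above 0.2 m), for 0.2 s.
At the end, for the whole second after the job is handed in: Tray home (6 mm). Stakes still, flat, square (0.16 rad), at their layer's height (5 mm), centred lengthwise (16 mm), their middles within 56 mm of the stand's centre crosswise; two of a layer over 68 mm apart; no lone stake below another; lowest layer across the rails (value of joint drip_tray below 0.006 m and linear speed of each of stake1, stake2, stake3, stake4, stake5, stake6, stake7 below 0.02 m/s and ((x of stake1 in the frame of stand_top between -0.056 and 0.056 m and y of stake1 in the frame of stand_top between -0.016 and 0.016 m and z of stake1 in the frame of stand_top between 0.004 and 0.014 m and angle between the x axis of stake1 and the y axis of stand_top, either way round below 0.16 rad) or (y of stake1 in the frame of stand_top between -0.056 and 0.056 m and x of stake1 in the frame of stand_top between -0.016 and 0.016 m and z of stake1 in the frame of stand_top between 0.022 and 0.032 m and angle between the x axis of stake1 and the x axis of stand_top, either way round below 0.16 rad) or (x of stake1 in the frame of stand_top between -0.056 and 0.056 m and y of stake1 in the frame of stand_top between -0.016 and 0.016 m and z of stake1 in the frame of stand_top between 0.04 and 0.05 m and angle between the x axis of stake1 and the y axis of stand_top, either way round below 0.16 rad) or (y of stake1 in the frame of stand_top between -0.056 and 0.056 m and x of stake1 in the frame of stand_top between -0.016 and 0.016 m and z of stake1 in the frame of stand_top between 0.058 and 0.068 m and angle between the x axis of stake1 and the x axis of stand_top, either way round below 0.16 rad)) and (horizontal distance between stake1 and stand_top above 0.02 m or z of stake1 in the frame of stand_top above 0.036 m) and ((x of stake2 in the frame of stand_top between -0.056 and 0.056 m and y of stake2 in the frame of stand_top between -0.016 and 0.016 m and z of stake2 in the frame of stand_top between 0.004 and 0.014 m and angle between the x axis of stake2 and the y axis of stand_top, either way round below 0.16 rad) or (y of stake2 in the frame of stand_top between -0.056 and 0.056 m and x of stake2 in the frame of stand_top between -0.016 and 0.016 m and z of stake2 in the frame of stand_top between 0.022 and 0.032 m and angle between the x axis of stake2 and the x axis of stand_top, either way round below 0.16 rad) or (x of stake2 in the frame of stand_top between -0.056 and 0.056 m and y of stake2 in the frame of stand_top between -0.016 and 0.016 m and z of stake2 in the frame of stand_top between 0.04 and 0.05 m and angle between the x axis of stake2 and the y axis of stand_top, either way round below 0.16 rad) or (y of stake2 in the frame of stand_top between -0.056 and 0.056 m and x of stake2 in the frame of stand_top between -0.016 and 0.016 m and z of stake2 in the frame of stand_top between 0.058 and 0.068 m and angle between the x axis of stake2 and the x axis of stand_top, either way round below 0.16 rad)) and (horizontal distance between stake2 and stand_top above 0.02 m or z of stake2 in the frame of stand_top above 0.036 m) and ((x of stake3 in the frame of stand_top between -0.056 and 0.056 m and y of stake3 in the frame of stand_top between -0.016 and 0.016 m and z of stake3 in the frame of stand_top between 0.004 and 0.014 m and angle between the x axis of stake3 and the y axis of stand_top, either way round below 0.16 rad) or (y of stake3 in the frame of stand_top between -0.056 and 0.056 m and x of stake3 in the frame of stand_top between -0.016 and 0.016 m and z of stake3 in the frame of stand_top between 0.022 and 0.032 m and angle between the x axis of stake3 and the x axis of stand_top, either way round below 0.16 rad) or (x of stake3 in the frame of stand_top between -0.056 and 0.056 m and y of stake3 in the frame of stand_top between -0.016 and 0.016 m and z of stake3 in the frame of stand_top between 0.04 and 0.05 m and angle between the x axis of stake3 and the y axis of stand_top, either way round below 0.16 rad) or (y of stake3 in the frame of stand_top between -0.056 and 0.056 m and x of stake3 in the frame of stand_top between -0.016 and 0.016 m and z of stake3 in the frame of stand_top between 0.058 and 0.068 m and angle between the x axis of stake3 and the x axis of stand_top, either way round below 0.16 rad)) and (horizontal distance between stake3 and stand_top above 0.02 m or z of stake3 in the frame of stand_top above 0.036 m) and ((x of stake4 in the frame of stand_top between -0.056 and 0.056 m and y of stake4 in the frame of stand_top between -0.016 and 0.016 m and z of stake4 in the frame of stand_top between 0.004 and 0.014 m and angle between the x axis of stake4 and the y axis of stand_top, either way round below 0.16 rad) or (y of stake4 in the frame of stand_top between -0.056 and 0.056 m and x of stake4 in the frame of stand_top between -0.016 and 0.016 m and z of stake4 in the frame of stand_top between 0.022 and 0.032 m and angle between the x axis of stake4 and the x axis of stand_top, either way round below 0.16 rad) or (x of stake4 in the frame of stand_top between -0.056 and 0.056 m and y of stake4 in the frame of stand_top between -0.016 and 0.016 m and z of stake4 in the frame of stand_top between 0.04 and 0.05 m and angle between the x axis of stake4 and the y axis of stand_top, either way round below 0.16 rad) or (y of stake4 in the frame of stand_top between -0.056 and 0.056 m and x of stake4 in the frame of stand_top between -0.016 and 0.016 m and z of stake4 in the frame of stand_top between 0.058 and 0.068 m and angle between the x axis of stake4 and the x axis of stand_top, either way round below 0.16 rad)) and (horizontal distance between stake4 and stand_top above 0.02 m or z of stake4 in the frame of stand_top above 0.036 m) and ((x of stake5 in the frame of stand_top between -0.056 and 0.056 m and y of stake5 in the frame of stand_top between -0.016 and 0.016 m and z of stake5 in the frame of stand_top between 0.004 and 0.014 m and angle between the x axis of stake5 and the y axis of stand_top, either way round below 0.16 rad) or (y of stake5 in the frame of stand_top between -0.056 and 0.056 m and x of stake5 in the frame of stand_top between -0.016 and 0.016 m and z of stake5 in the frame of stand_top between 0.022 and 0.032 m and angle between the x axis of stake5 and the x axis of stand_top, either way round below 0.16 rad) or (x of stake5 in the frame of stand_top between -0.056 and 0.056 m and y of stake5 in the frame of stand_top between -0.016 and 0.016 m and z of stake5 in the frame of stand_top between 0.04 and 0.05 m and angle between the x axis of stake5 and the y axis of stand_top, either way round below 0.16 rad) or (y of stake5 in the frame of stand_top between -0.056 and 0.056 m and x of stake5 in the frame of stand_top between -0.016 and 0.016 m and z of stake5 in the frame of stand_top between 0.058 and 0.068 m and angle between the x axis of stake5 and the x axis of stand_top, either way round below 0.16 rad)) and (horizontal distance between stake5 and stand_top above 0.02 m or z of stake5 in the frame of stand_top above 0.036 m) and ((x of stake6 in the frame of stand_top between -0.056 and 0.056 m and y of stake6 in the frame of stand_top between -0.016 and 0.016 m and z of stake6 in the frame of stand_top between 0.004 and 0.014 m and angle between the x axis of stake6 and the y axis of stand_top, either way round below 0.16 rad) or (y of stake6 in the frame of stand_top between -0.056 and 0.056 m and x of stake6 in the frame of stand_top between -0.016 and 0.016 m and z of stake6 in the frame of stand_top between 0.022 and 0.032 m and angle between the x axis of stake6 and the x axis of stand_top, either way round below 0.16 rad) or (x of stake6 in the frame of stand_top between -0.056 and 0.056 m and y of stake6 in the frame of stand_top between -0.016 and 0.016 m and z of stake6 in the frame of stand_top between 0.04 and 0.05 m and angle between the x axis of stake6 and the y axis of stand_top, either way round below 0.16 rad) or (y of stake6 in the frame of stand_top between -0.056 and 0.056 m and x of stake6 in the frame of stand_top between -0.016 and 0.016 m and z of stake6 in the frame of stand_top between 0.058 and 0.068 m and angle between the x axis of stake6 and the x axis of stand_top, either way round below 0.16 rad)) and (horizontal distance between stake6 and stand_top above 0.02 m or z of stake6 in the frame of stand_top above 0.036 m) and ((x of stake7 in the frame of stand_top between -0.056 and 0.056 m and y of stake7 in the frame of stand_top between -0.016 and 0.016 m and z of stake7 in the frame of stand_top between 0.004 and 0.014 m and angle between the x axis of stake7 and the y axis of stand_top, either way round below 0.16 rad) or (y of stake7 in the frame of stand_top between -0.056 and 0.056 m and x of stake7 in the frame of stand_top between -0.016 and 0.016 m and z of stake7 in the frame of stand_top between 0.022 and 0.032 m and angle between the x axis of stake7 and the x axis of stand_top, either way round below 0.16 rad) or (x of stake7 in the frame of stand_top between -0.056 and 0.056 m and y of stake7 in the frame of stand_top between -0.016 and 0.016 m and z of stake7 in the frame of stand_top between 0.04 and 0.05 m and angle between the x axis of stake7 and the y axis of stand_top, either way round below 0.16 rad) or (y of stake7 in the frame of stand_top between -0.056 and 0.056 m and x of stake7 in the frame of stand_top between -0.016 and 0.016 m and z of stake7 in the frame of stand_top between 0.058 and 0.068 m and angle between the x axis of stake7 and the x axis of stand_top, either way round below 0.16 rad)) and (horizontal distance between stake7 and stand_top above 0.02 m or z of stake7 in the frame of stand_top above 0.036 m) and (horizontal distance between stake1 and stake2 above 0.068 m or (angle between the x axis of stake1 and the x axis of stake2, either way round above 1.2 rad and distance between stake1 and stake2 above 0.027 m) or (z of stake1 in the frame of stand_top below 0.036 m and z of stake2 in the frame of stand_top above 0.036 m) or (z of stake1 in the frame of stand_top above 0.036 m and z of stake2 in the frame of stand_top below 0.036 m)) and (horizontal distance between stake1 and stake3 above 0.068 m or (angle between the x axis of stake1 and the x axis of stake3, either way round above 1.2 rad and distance between stake1 and stake3 above 0.027 m) or (z of stake1 in the frame of stand_top below 0.036 m and z of stake3 in the frame of stand_top above 0.036 m) or (z of stake1 in the frame of stand_top above 0.036 m and z of stake3 in the frame of stand_top below 0.036 m)) and (horizontal distance between stake1 and stake4 above 0.068 m or (angle between the x axis of stake1 and the x axis of stake4, either way round above 1.2 rad and distance between stake1 and stake4 above 0.027 m) or (z of stake1 in the frame of stand_top below 0.036 m and z of stake4 in the frame of stand_top above 0.036 m) or (z of stake1 in the frame of stand_top above 0.036 m and z of stake4 in the frame of stand_top below 0.036 m)) and (horizontal distance between stake1 and stake5 above 0.068 m or (angle between the x axis of stake1 and the x axis of stake5, either way round above 1.2 rad and distance between stake1 and stake5 above 0.027 m) or (z of stake1 in the frame of stand_top below 0.036 m and z of stake5 in the frame of stand_top above 0.036 m) or (z of stake1 in the frame of stand_top above 0.036 m and z of stake5 in the frame of stand_top below 0.036 m)) and (horizontal distance between stake1 and stake6 above 0.068 m or (angle between the x axis of stake1 and the x axis of stake6, either way round above 1.2 rad and distance between stake1 and stake6 above 0.027 m) or (z of stake1 in the frame of stand_top below 0.036 m and z of stake6 in the frame of stand_top above 0.036 m) or (z of stake1 in the frame of stand_top above 0.036 m and z of stake6 in the frame of stand_top below 0.036 m)) and (horizontal distance between stake1 and stake7 above 0.068 m or (angle between the x axis of stake1 and the x axis of stake7, either way round above 1.2 rad and distance between stake1 and stake7 above 0.027 m) or (z of stake1 in the frame of stand_top below 0.036 m and z of stake7 in the frame of stand_top above 0.036 m) or (z of stake1 in the frame of stand_top above 0.036 m and z of stake7 in the frame of stand_top below 0.036 m)) and (horizontal distance between stake2 and stake3 above 0.068 m or (angle between the x axis of stake2 and the x axis of stake3, either way round above 1.2 rad and distance between stake2 and stake3 above 0.027 m) or (z of stake2 in the frame of stand_top below 0.036 m and z of stake3 in the frame of stand_top above 0.036 m) or (z of stake2 in the frame of stand_top above 0.036 m and z of stake3 in the frame of stand_top below 0.036 m)) and (horizontal distance between stake2 and stake4 above 0.068 m or (angle between the x axis of stake2 and the x axis of stake4, either way round above 1.2 rad and distance between stake2 and stake4 above 0.027 m) or (z of stake2 in the frame of stand_top below 0.036 m and z of stake4 in the frame of stand_top above 0.036 m) or (z of stake2 in the frame of stand_top above 0.036 m and z of stake4 in the frame of stand_top below 0.036 m)) and (horizontal distance between stake2 and stake5 above 0.068 m or (angle between the x axis of stake2 and the x axis of stake5, either way round above 1.2 rad and distance between stake2 and stake5 above 0.027 m) or (z of stake2 in the frame of stand_top below 0.036 m and z of stake5 in the frame of stand_top above 0.036 m) or (z of stake2 in the frame of stand_top above 0.036 m and z of stake5 in the frame of stand_top below 0.036 m)) and (horizontal distance between stake2 and stake6 above 0.068 m or (angle between the x axis of stake2 and the x axis of stake6, either way round above 1.2 rad and distance between stake2 and stake6 above 0.027 m) or (z of stake2 in the frame of stand_top below 0.036 m and z of stake6 in the frame of stand_top above 0.036 m) or (z of stake2 in the frame of stand_top above 0.036 m and z of stake6 in the frame of stand_top below 0.036 m)) and (horizontal distance between stake2 and stake7 above 0.068 m or (angle between the x axis of stake2 and the x axis of stake7, either way round above 1.2 rad and distance between stake2 and stake7 above 0.027 m) or (z of stake2 in the frame of stand_top below 0.036 m and z of stake7 in the frame of stand_top above 0.036 m) or (z of stake2 in the frame of stand_top above 0.036 m and z of stake7 in the frame of stand_top below 0.036 m)) and (horizontal distance between stake3 and stake4 above 0.068 m or (angle between the x axis of stake3 and the x axis of stake4, either way round above 1.2 rad and distance between stake3 and stake4 above 0.027 m) or (z of stake3 in the frame of stand_top below 0.036 m and z of stake4 in the frame of stand_top above 0.036 m) or (z of stake3 in the frame of stand_top above 0.036 m and z of stake4 in the frame of stand_top below 0.036 m)) and (horizontal distance between stake3 and stake5 above 0.068 m or (angle between the x axis of stake3 and the x axis of stake5, either way round above 1.2 rad and distance between stake3 and stake5 above 0.027 m) or (z of stake3 in the frame of stand_top below 0.036 m and z of stake5 in the frame of stand_top above 0.036 m) or (z of stake3 in the frame of stand_top above 0.036 m and z of stake5 in the frame of stand_top below 0.036 m)) and (horizontal distance between stake3 and stake6 above 0.068 m or (angle between the x axis of stake3 and the x axis of stake6, either way round above 1.2 rad and distance between stake3 and stake6 above 0.027 m) or (z of stake3 in the frame of stand_top below 0.036 m and z of stake6 in the frame of stand_top above 0.036 m) or (z of stake3 in the frame of stand_top above 0.036 m and z of stake6 in the frame of stand_top below 0.036 m)) and (horizontal distance between stake3 and stake7 above 0.068 m or (angle between the x axis of stake3 and the x axis of stake7, either way round above 1.2 rad and distance between stake3 and stake7 above 0.027 m) or (z of stake3 in the frame of stand_top below 0.036 m and z of stake7 in the frame of stand_top above 0.036 m) or (z of stake3 in the frame of stand_top above 0.036 m and z of stake7 in the frame of stand_top below 0.036 m)) and (horizontal distance between stake4 and stake5 above 0.068 m or (angle between the x axis of stake4 and the x axis of stake5, either way round above 1.2 rad and distance between stake4 and stake5 above 0.027 m) or (z of stake4 in the frame of stand_top below 0.036 m and z of stake5 in the frame of stand_top above 0.036 m) or (z of stake4 in the frame of stand_top above 0.036 m and z of stake5 in the frame of stand_top below 0.036 m)) and (horizontal distance between stake4 and stake6 above 0.068 m or (angle between the x axis of stake4 and the x axis of stake6, either way round above 1.2 rad and distance between stake4 and stake6 above 0.027 m) or (z of stake4 in the frame of stand_top below 0.036 m and z of stake6 in the frame of stand_top above 0.036 m) or (z of stake4 in the frame of stand_top above 0.036 m and z of stake6 in the frame of stand_top below 0.036 m)) and (horizontal distance between stake4 and stake7 above 0.068 m or (angle between the x axis of stake4 and the x axis of stake7, either way round above 1.2 rad and distance between stake4 and stake7 above 0.027 m) or (z of stake4 in the frame of stand_top below 0.036 m and z of stake7 in the frame of stand_top above 0.036 m) or (z of stake4 in the frame of stand_top above 0.036 m and z of stake7 in the frame of stand_top below 0.036 m)) and (horizontal distance between stake5 and stake6 above 0.068 m or (angle between the x axis of stake5 and the x axis of stake6, either way round above 1.2 rad and distance between stake5 and stake6 above 0.027 m) or (z of stake5 in the frame of stand_top below 0.036 m and z of stake6 in the frame of stand_top above 0.036 m) or (z of stake5 in the frame of stand_top above 0.036 m and z of stake6 in the frame of stand_top below 0.036 m)) and (horizontal distance between stake5 and stake7 above 0.068 m or (angle between the x axis of stake5 and the x axis of stake7, either way round above 1.2 rad and distance between stake5 and stake7 above 0.027 m) or (z of stake5 in the frame of stand_top below 0.036 m and z of stake7 in the frame of stand_top above 0.036 m) or (z of stake5 in the frame of stand_top above 0.036 m and z of stake7 in the frame of stand_top below 0.036 m)) and (horizontal distance between stake6 and stake7 above 0.068 m or (angle between the x axis of stake6 and the x axis of stake7, either way round above 1.2 rad and distance between stake6 and stake7 above 0.027 m) or (z of stake6 in the frame of stand_top below 0.036 m and z of stake7 in the frame of stand_top above 0.036 m) or (z of stake6 in the frame of stand_top above 0.036 m and z of stake7 in the frame of stand_top below 0.036 m))); the robot touches nothing.
It fails at once if the dropper bottle is knocked over or shoved more than 30 mm (distance of stain_bottle from where it was at the start of the episode above 0.03 m or angle between stain_bottle's own z axis and vertical above 0.6 rad).
Of stake1, stake2, stake3, stake4, stake5, stake6, stake7 only 5 to 7 are there at a start; the rules pass over those that are not, and their reading is None.
At some moment in a run one of drain_board may be knocked a few centimetres aside while the robot is not near it.
Once in a run the grip may slacken for a moment while it holds something.
It also fails if it takes over 210 s, if anything falls off the work surface, if the arm or the gripper's body presses on something with over 40 N, if the wrist force passes 120 N, or if a joint passes its speed limit or range.

## Working session

There is one attempt and no reset: what is moved stays moved. The work goes in short steps, Python scripts to look and compute and a shell command to move; the robot and the scene stay as the last step left them, time stands still between calls to the robot, and variables do not carry over. Pictures are saved under pics/ and viewed, about 12 in all and at most 16, crops included, and the job is handed in when it is done.

```bash
ls; mkdir -p pics
python3 - <<'E'
from cell import ctrl
import cv2,numpy as np
s=ctrl.get_state(); print({k:np.round(v,4).tolist() for k,v in s.items()})
ims=[]
for n in ("scene","top","wrist"):
    c=ctrl.read_camera(n); cv2.imwrite(f"pics/{n}0.png",c["frame"]); print(n,c["fx"],c["fy"],c["cx"],c["cy"],np.round(c["eye"],4),np.round(c["attitude"],4).tolist())
E
```

```text
pics
{'time_s': 0.0, 'joints': [1.337, 0.1264, -0.0406, 1.4054, 0.0, 1.5708], 'dq': [0.0001, -0.0018, 0.0007, 0.0003, -0.0023, 0.0018], 'joint_efforts': [-0.0002, -43.5916, 35.2922, 0.0172, 0.0, -0.0], 'position': [0.1215, 0.5104, 0.2475], 'tool_rot': [-1.5708, 0.0015, 1.337], 'ft_force': [-0.6488, -0.468, -0.837], 'moment': [0.0142, -0.0019, 0.0545], 'finger_gap': 0.0852}
scene 488.62289335349396 488.62289335349396 286.53005250227267 204.58600874704942 [-0.3647 -1.2962  0.7493] [-1.9928, 0.0069, -0.6199]
top 400.08068179867524 400.08068179867524 276.8225162246682 211.58382627474094 [ 0.3358 -0.0705  1.2575] [-3.0133, -0.0038, -1.5719]
wrist 360.4379850717179 360.4379850717179 279.90132136342265 205.71690911344677 [0.0474 0.5289 0.3723] [2.8392, 0.0016, 1.3372]
```

View pics/top0.png

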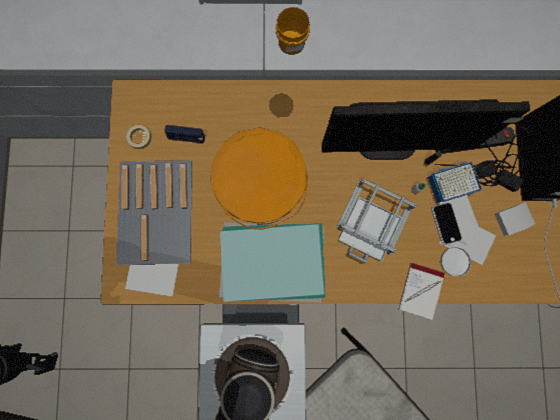

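View pics/scene0.png

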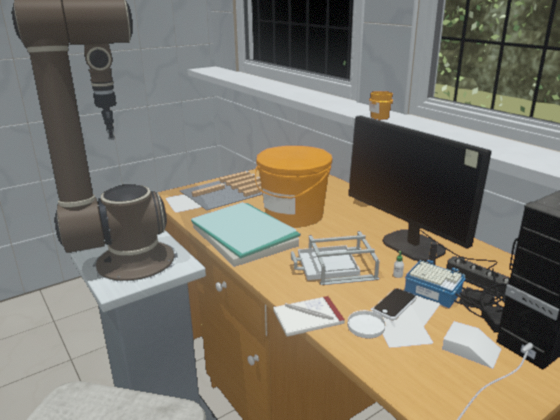

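```bash
cat > h.py <<'E'
from cell import ctrl
import cv2,numpy as np
from scipy.spatial.transform import Rotation as Ro
def cam(n):
    c=ctrl.read_camera(n); c["R"]=Ro.from_euler("xyz",c["attitude"]).as_matrix(); c["eye"]=np.array(c["eye"]); return c
def w(c,uv,z):
    uv=np.atleast_2d(np.asarray(uv,float))
    d=np.c_[(uv[:,0]-c["cx"])/c["fx"],(uv[:,1]-c["cy"])/c["fy"],np.ones(len(uv))]@c["R"].T
    return (c["eye"]+d*((z-c["eye"][2])/d[:,2])[:,None])[:,:2]
def px(c,P):
    q=(np.atleast_2d(np.asarray(P,float))-c["eye"])@c["R"]
    return np.c_[q[:,0]/q[:,2]*c["fx"]+c["cx"],q[:,1]/q[:,2]*c["fy"]+c["cy"]]
def crop(c,box,k,name):
    u0,v0,u1,v1=box; cv2.imwrite(name,cv2.resize(c["frame"][v0:v1,u0:u1],None,fx=k,fy=k,interpolation=cv2.INTER_CUBIC))
def rects(c,mask,z,amin=60):
    out=[]
    for k in cv2.findContours(mask,cv2.RETR_EXTERNAL,cv2.CHAIN_APPROX_NONE)[0]:
        if cv2.contourArea(k)<amin: continue
        P=w(c,k[:,0],z)*1000
        (x,y),(a,b),t=cv2.minAreaRect(P.astype(np.float32))
        if a<b: a,b,t=b,a,t+90
        m=k[:,0].mean(0)
        out.append((x/1000,y/1000,a,b,(t+90)%180-90,m[0],m[1]))
    return sorted(out,key=lambda r:-r[1])
E
python3 - <<'E'
from h import *
c=cam("top"); f=c["frame"]
hsv=cv2.cvtColor(f,cv2.COLOR_BGR2HSV)
print(hsv[185,[125,139,154,169,183]],hsv[240,[144,125]],hsv[140,[215]])
m=cv2.inRange(hsv,(5,60,80),(25,255,255)); m[:, :115]=0; m[:,193:]=0; m[:160]=0; m[265:]=0
for r in rects(c,m,0.023): print(np.round(r,3))
g=cv2.inRange(hsv,(0,0,60),(180,60,200)); g[:, :112]=0; g[:,196:]=0; g[:156]=0; g[262:]=0
for r in rects(c,cv2.morphologyEx(g|m,cv2.MORPH_OPEN,np.ones((5,5))),0.005,500): print('board',np.round(r,3))
crop(c,(325,165,435,270),7,"pics/stand_top.png")
E
```

```text
[[ 17 104 150]
 [ 15 108 151]
 [ 16 108 153]
 [ 16 100 156]
 [ 16 100 156]] [[ 16 112 148]
 [111  17 105]] [[ 18 146 145]]
[  0.575   0.403 137.796  18.77    2.676 124.308 185.   ]
[  0.577   0.356 140.699  18.883   2.512 138.885 185.531]
[  0.416   0.334 139.054  18.475   2.421 143.758 237.232]
[5.03000e-01 3.12000e-01 3.26167e+02 2.30099e+02 2.89500e+00 1.30968e+02
 1.91080e+02]
[  0.575   0.312 137.666  18.836   2.256 153.11  184.98 ]
[  0.58    0.266 140.911  18.906   1.982 168.271 184.531]
[  0.578   0.22  138.156  20.494   3.279 182.578 184.01 ]
[ 4.97000e-01  2.04000e-01  3.25977e+02  3.97040e+01 -6.50000e-02
  1.90970e+02  2.17133e+02]
board [5.04000e-01 3.16000e-01 3.28050e+02 2.46487e+02 1.48900e+00 1.53334e+02
 2.11636e+02]
```

View pics/stand_top.png

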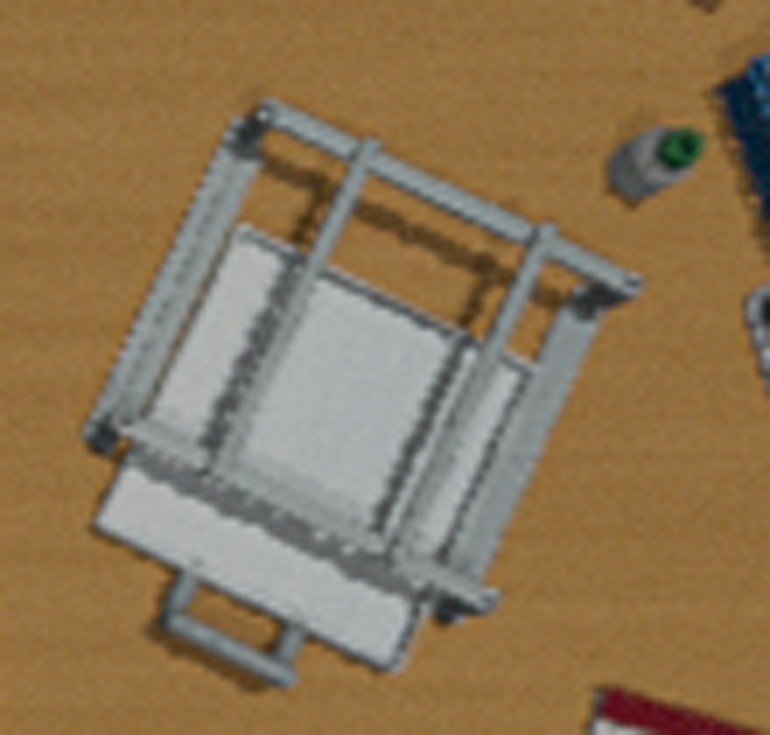

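Run:
```python
from h import *
c=cam("top")
P=np.array([(368,148),(219,462),(545,235),(402,550),(170,617),(288,677),(265,110),(635,287),(110,420),(490,600),(628,190),(680,148)],float)
uv=(P+.5)/7-.5+[325,165]
z=[.07]*4+[.045]*2+[.06]*4+[.0,.078]
W=np.array([w(c,uv[i],z[i])[0] for i in range(len(P))])
print(np.round(W,4).tolist())
d=lambda a,b:(np.linalg.norm(W[a]-W[b]),np.degrees(np.arctan2(*(W[a]-W[b])[::-1])))
print(d(0,1),d(2,3),d(0,2),d(1,3),d(4,5),d(6,7))
cen=W[:4].mean(0); print("cen",cen, W[6:10].mean(0))
R=np.degrees(np.arctan2(*(W[0]-W[1]+W[2]-W[3])[::-1]));print(R)
t=np.radians(R); M=np.array([[np.cos(t),np.sin(t)],[-np.sin(t),np.cos(t)]])
print((M@(W-cen).T).T.round(4).tolist())
```

```text
[[0.5676, -0.3783], [0.4319, -0.3104], [0.5296, -0.4532], [0.3945, -0.387], [0.367, -0.2925], [0.3413, -0.3427], [0.5865, -0.3365], [0.5084, -0.4945], [0.4508, -0.266], [0.3737, -0.4265], [0.5618, -0.5146], [0.566, -0.5102]]
(np.float64(0.15179457043244796), np.float64(-26.587395871678886)) (np.float64(0.1504737787717616), np.float64(-26.118689659664962)) (np.float64(0.08401882233849105), np.float64(63.06571659214967)) (np.float64(0.08525213082798216), np.float64(63.96179949024039)) (np.float64(0.05636728529965843), np.float64(62.84637831578467)) (np.float64(0.17617545062144016), np.float64(63.70915372561325))
cen [ 0.48090181 -0.3822391 ] [ 0.47984177 -0.38088484]
-26.35406680062306
[[0.076, 0.042], [-0.0758, 0.0426], [0.0751, -0.042], [-0.0753, -0.0426], [-0.1419, 0.0298], [-0.1427, -0.0266], [0.0743, 0.0878], [0.0745, -0.0884], [-0.0785, 0.0908], [-0.0765, -0.0872], [0.1312, -0.0827], [0.1331, -0.0769]]
```

```bash
cat >> h.py <<'E'
def T(x,y,z,deg): return np.array([x,y,z]),Ro.from_euler("xyz",[-np.pi/2,0,np.radians(deg)])
SC=np.array([0.4805,-0.3818]); SY=-26.3
def S(x,y,z,deg):  # pose given in the stand's frame
    t=np.radians(SY); return T(*(SC+[x*np.cos(t)-y*np.sin(t),x*np.sin(t)+y*np.cos(t)]),z,SY+deg)
def plan(*wp):
    s=ctrl.get_state(); p,R=np.array(s["position"]),Ro.from_euler("xyz",s["tool_rot"])
    print("t %.1f gap %.4f F %s at %s"%(s["time_s"],s["finger_gap"],np.round(s["ft_force"],1),np.round(p,4)))
    for q,Q in wp:
        r=(R.inv()*Q).as_rotvec(); d=R.inv().apply(q-p)
        print("turn",np.round(r,3).tolist(),"shift",np.round(d,4).tolist(),"rows>=%.1f"%max(np.linalg.norm(d)/.0417,np.degrees(np.linalg.norm(r))/7.16))
        p,R=q,Q
E
python3 -c "
from h import *
plan(T(.36,.12,.32,30),S(-.195,0,.28,0),S(-.195,0,.05,0))"
```

```text
t 0.2 gap 0.0859 F [-0.3 -0.  -0.3] at [0.1216 0.5106 0.2479]
turn [0.0, 0.813, -0.001] shift [-0.3248, -0.0719, -0.3224] rows>=11.1
turn [-0.0, 0.983, -0.0] shift [-0.2547, 0.04, -0.3326] rows>=10.1
turn [0.0, 0.0, 0.0] shift [0.0, 0.23, -0.0] rows>=5.5
```

```bash
python3 -m pendant '[[[0,0.813,0],[-0.325,-0.072,-0.322],1],[[0,0.813,0],[-0.325,-0.072,-0.322],1],[[0,0.813,0],[-0.325,-0.072,-0.322],1],[[0,0.813,0],[-0.325,-0.072,-0.322],1],[[0,0.813,0],[-0.325,-0.072,-0.322],1],[[0,0.813,0],[-0.325,-0.072,-0.322],1],[[0,0.813,0],[-0.325,-0.072,-0.322],1],[[0,0.813,0],[-0.325,-0.072,-0.322],1],[[0,0.813,0],[-0.325,-0.072,-0.322],1],[[0,0.813,0],[-0.325,-0.072,-0.322],1],[[0,0.813,0],[-0.325,-0.072,-0.322],1],[[0,0.813,0],[-0.325,-0.072,-0.322],1]]' 40
python3 -m pendant '[[[0,0.983,0],[-0.255,0.04,-0.333],1],[[0,0.983,0],[-0.255,0.04,-0.333],1],[[0,0.983,0],[-0.255,0.04,-0.333],1],[[0,0.983,0],[-0.255,0.04,-0.333],1],[[0,0.983,0],[-0.255,0.04,-0.333],1],[[0,0.983,0],[-0.255,0.04,-0.333],1],[[0,0.983,0],[-0.255,0.04,-0.333],1],[[0,0.983,0],[-0.255,0.04,-0.333],1],[[0,0.983,0],[-0.255,0.04,-0.333],1],[[0,0.983,0],[-0.255,0.04,-0.333],1],[[0,0.983,0],[-0.255,0.04,-0.333],1],[[0,0.983,0],[-0.255,0.04,-0.333],1]]'
python3 - <<'E'
from h import *
plan(S(-.195,0,.05,0),S(-.195,0,.05,0))
c=cam("wrist"); cv2.imwrite("pics/w1.png",c["frame"])
np.savez("w1.npz",eye=c["eye"],R=c["R"],k=[c["fx"],c["fy"],c["cx"],c["cy"]])
for p in [(.076,.042,.07),(-.076,.042,.07),(.076,-.042,.07),(-.076,-.042,.07),(-.142,0,.045)]:
    q,_=S(p[0],p[1],p[2],0); print(px(c,q).round(1))
E
```

```text
time_s: 1.25
position: [0.3621, 0.1152, 0.3212]
tool_rot: [-1.573, -0.001, 0.516]
ft_force: [0.5, 0.6, -0.8]
finger_gap: -0.0001
time_s: 2.25
position: [0.3047, -0.2977, 0.2793]
tool_rot: [-1.57, 0.002, -0.463]
ft_force: [-0.1, 0.7, 0.1]
finger_gap: -0.0001
t 2.2 gap -0.0001 F [-0.1  0.7  0.1] at [ 0.3047 -0.2977  0.2793]
turn [-0.001, -0.004, -0.002] shift [0.0003, 0.2293, 0.0024] rows>=5.5
turn [0.0, 0.0, 0.0] shift [0.0, 0.0, 0.0] rows>=0.0
[[578.5 129.1]]
[[411.2 129.7]]
[[557.8 216.5]]
[[402.2 217. ]]
[[333.  169.9]]
```

View pics/w1.png

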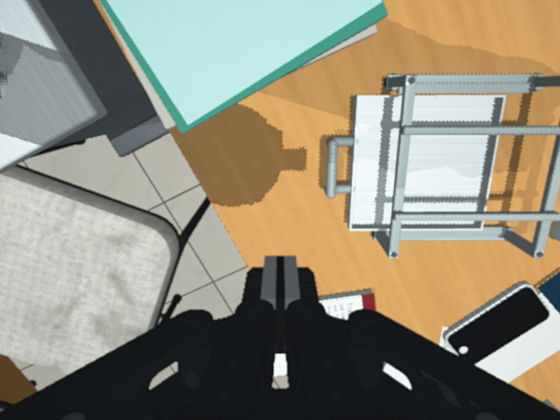

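```bash
python3 -m pendant '[[[0,0,0],[0,0.237,0.001],1],[[0,0,0],[0,0.237,0.001],1],[[0,0,0],[0,0.237,0.001],1],[[0,0,0],[0,0.237,0.001],1],[[0,0,0],[0,0.237,0.001],1],[[0,0,0],[0,0.237,0.001],1],[[0,0,0],[0,0.237,0.001],1],[[0,0,0],[0,0.237,0.001],1]]'
python3 -m pendant '[[[0,0,0],[0.01,0,0],1],[[0,0,0],[0.02,0,0],1],[[0,0,0],[0.03,0,0],1],[[0,0,0],[0.04,0,0],1],[[0,0,0],[0.05,0,0],1],[[0,0,0],[0.056,0,0],1],[[0,0,0],[0.06,0,0],1],[[0,0,0],[0.06,0,0],1]]'
python3 - <<'E'
from h import *
plan(S(-.12,0,.042,0))
c=cam("top"); crop(c,(325,165,435,270),5,"pics/push1.png")
E
```

```text
time_s: 2.97
position: [0.3056, -0.2931, 0.0431]
tool_rot: [-1.57, 0.003, -0.457]
ft_force: [0.4, -1.0, 0.3]
finger_gap: 0.0002
time_s: 3.63
position: [0.3605, -0.3222, 0.0432]
tool_rot: [-1.571, -0.0, -0.459]
ft_force: [-0.9, 0.3, 0.1]
finger_gap: 0.0
t 3.6 gap 0.0000 F [-0.9  0.3  0.1] at [ 0.3605 -0.3222  0.0432]
turn [-0.0, 0.0, 0.0] shift [0.014, 0.0012, -0.0003] rows>=0.3
```

View pics/push1.png

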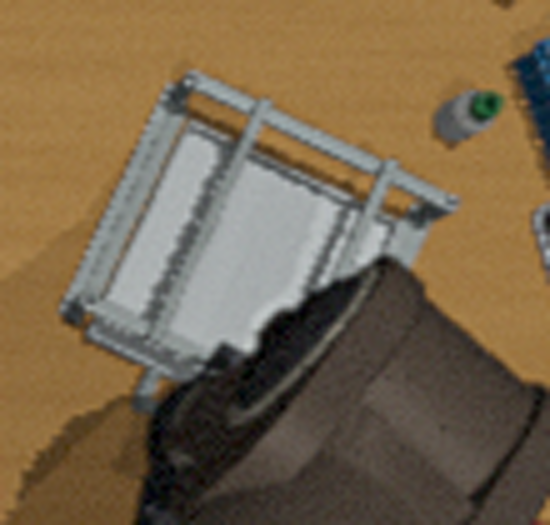

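```bash
python3 -m pendant '[[[0,0,0],[0.004,0,0],1],[[0,0,0],[0.008,0,0],1],[[0,0,0],[0.012,0,0],1],[[0,0,0],[0.014,0,0],1],[[0,0,0],[0.014,0,0],1]]'
python3 -m pendant '[[[0,0,0],[0.001,0,0],1],[[0,0,0],[0.002,0,0],1],[[0,0,0],[0.002,0,0],1]]'
python3 -m pendant '[[[0,0,0],[0.001,0,0],1],[[0,0,0],[0.002,0,0],1],[[0,0,0],[0.002,0,0],1]]'
python3 -c "
from h import *
plan(S(-.12,0,.042,0))"
```

```text
time_s: 4.1
position: [0.3726, -0.3281, 0.0432]
tool_rot: [-1.571, -0.0, -0.459]
ft_force: [1.2, 0.1, 0.0]
finger_gap: -0.0002
time_s: 4.35
position: [0.3738, -0.3286, 0.0433]
tool_rot: [-1.571, 0.0, -0.459]
ft_force: [-2.1, 1.0, -1.1]
finger_gap: -0.0004
time_s: 4.6
position: [0.374, -0.3287, 0.0431]
tool_rot: [-1.571, 0.004, -0.459]
ft_force: [-7.7, 3.3, 5.8]
finger_gap: 0.0001
t 4.6 gap 0.0001 F [-7.7  3.3  5.8] at [ 0.374  -0.3287  0.0431]
turn [0.0, -0.0, -0.004] shift [-0.001, 0.0011, -0.0004] rows>=0.0
```

```bash
python3 -m pendant '[[[0,0,0],[0.001,0,0],1],[[0,0,0],[0.001,0,0],1],[[0,0,0],[0.001,0,0],1],[[0,0,0],[-0.02,0,0],1],[[0,0,0],[-0.05,0,0],0.25],[[0,0,0],[-0.05,0,0],0.25],[[0,0,0],[-0.05,-0.20,0],0.25],[[0,0,0],[-0.05,-0.20,0],0.25],[[0,0,0],[-0.05,-0.20,0],0.25],[[0,0,0],[-0.05,-0.20,0],0.25],[[0,0,0],[-0.05,-0.20,0],0.25],[[0,0,0],[-0.05,-0.20,0],0.25]]'
python3 - <<'E'
from h import *
print(np.round(ctrl.get_state()["joints"],3))
plan(T(.36,.05,.30,40),T(.50,.22,.20,92.4),T(.578,.22,.09,92.4))
c=cam("wrist"); cv2.imwrite("pics/w2.png",c["frame"])
E
```

```text
time_s: 5.6
position: [0.3334, -0.3096, 0.251]
tool_rot: [-1.574, -0.012, -0.459]
ft_force: [0.4, -1.1, 0.0]
finger_gap: 0.032
[-0.749 -0.017 -0.185  1.39   0.     1.281]
t 5.6 gap 0.0320 F [ 0.4 -1.1  0. ] at [ 0.3334 -0.3096  0.251 ]
turn [0.01, -1.157, 0.009] shift [-0.1348, -0.0517, 0.334] rows>=9.3
turn [0.0, -0.915, 0.0] shift [0.2165, 0.1, 0.0402] rows>=7.3
turn [0.0, 0.0, 0.0] shift [-0.0033, 0.11, -0.0779] rows>=3.2
```

View pics/w2.png

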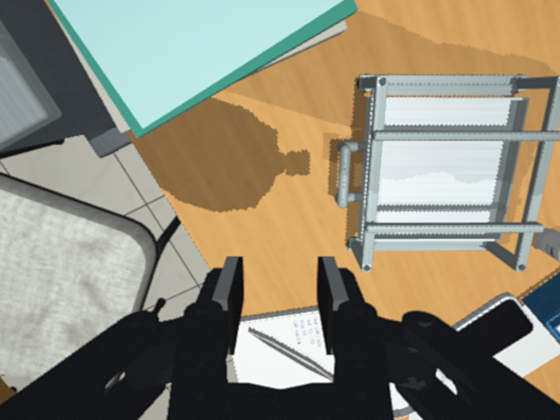

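```bash
cat >> h.py <<'E'
def stakes():
    c=cam("top"); hsv=cv2.cvtColor(c["frame"],cv2.COLOR_BGR2HSV)
    m=cv2.inRange(hsv,(5,60,80),(25,255,255)); m[:,192:]=0; m[:120]=0; m[300:]=0
    for r in rects(c,m,0.023):
        if 125<r[2]<155 and 14<r[3]<26: print("stake x %.4f y %.4f  %.0fx%.0f yaw %.1f"%r[:5])
E
python3 - <<'E'
from h import *
c=cam("wrist"); q=w(c,[343,175],.045)[0]-SC; t=np.radians(SY); print("handle",q@[np.cos(t),np.sin(t)],q@[-np.sin(t),np.cos(t)])
stakes()
E
python3 -m pendant '[[[0.01,-1.157,0.009],[-0.135,-0.052,0.334],0.25],[[0.01,-1.157,0.009],[-0.135,-0.052,0.334],0.25],[[0.01,-1.157,0.009],[-0.135,-0.052,0.334],0.25],[[0.01,-1.157,0.009],[-0.135,-0.052,0.334],0.25],[[0.01,-1.157,0.009],[-0.135,-0.052,0.334],0.25],[[0.01,-1.157,0.009],[-0.135,-0.052,0.334],0.25],[[0.01,-1.157,0.009],[-0.135,-0.052,0.334],0.25],[[0.01,-1.157,0.009],[-0.135,-0.052,0.334],0.25],[[0.01,-1.157,0.009],[-0.135,-0.052,0.334],0.25],[[0.01,-1.157,0.009],[-0.135,-0.052,0.334],0.25]]'
python3 -m pendant '[[[0,-0.915,0],[0.217,0.1,0.04],0.25],[[0,-0.915,0],[0.217,0.1,0.04],0.25],[[0,-0.915,0],[0.217,0.1,0.04],0.25],[[0,-0.915,0],[0.217,0.1,0.04],0.25],[[0,-0.915,0],[0.217,0.1,0.04],0.25],[[0,-0.915,0],[0.217,0.1,0.04],0.25],[[0,-0.915,0],[0.217,0.1,0.04],0.25],[[0,-0.915,0],[0.217,0.1,0.04],0.25],[[0,-0.915,0],[0.217,0.1,0.04],0.25]]'
python3 -m pendant '[[[0,0,0],[-0.003,0.11,-0.078],0.25],[[0,0,0],[-0.003,0.11,-0.078],0.25],[[0,0,0],[-0.003,0.11,-0.078],0.25],[[0,0,0],[-0.003,0.11,-0.078],0.25],[[0,0,0],[-0.003,0.11,-0.078],0.25]]'
python3 - <<'E'
from h import *
plan(T(.578,.22,.026,92.4))
c=cam("wrist"); cv2.imwrite("pics/w3.png",c["frame"])
print(px(c,[(.51,.217,.023),(.64,.223,.023),(.51,.263,.023)]).round(0))
E
```

```text
handle -0.10463556371894318 0.0034564313607074004
stake x 0.5736 y 0.4031  141x19 yaw 2.7
stake x 0.5768 y 0.3563  141x19 yaw 2.5
stake x 0.4169 y 0.3342  137x19 yaw 2.3
stake x 0.5752 y 0.3108  138x21 yaw 4.4
stake x 0.5800 y 0.2644  141x20 yaw 3.6
stake x 0.5781 y 0.2197  138x20 yaw 3.3
time_s: 6.58
position: [0.3578, 0.0562, 0.2944]
tool_rot: [-1.556, 0.002, 0.711]
ft_force: [0.7, 0.2, -0.2]
finger_gap: 0.0319
time_s: 7.33
position: [0.4968, 0.223, 0.1925]
tool_rot: [-1.557, -0.007, 1.615]
ft_force: [0.8, -0.2, -0.1]
finger_gap: 0.0321
time_s: 7.75
position: [0.5731, 0.2226, 0.0802]
tool_rot: [-1.555, -0.006, 1.61]
ft_force: [-0.5, 0.5, 0.4]
finger_gap: 0.032
t 7.8 gap 0.0320 F [-0.5  0.5  0.4] at [0.5731 0.2226 0.0802]
turn [-0.016, -0.002, 0.006] shift [-0.0032, 0.0541, -0.0057] rows>=1.3
[[272. 123.]
 [274. 346.]
 [364. 126.]]
```

View pics/w3.png

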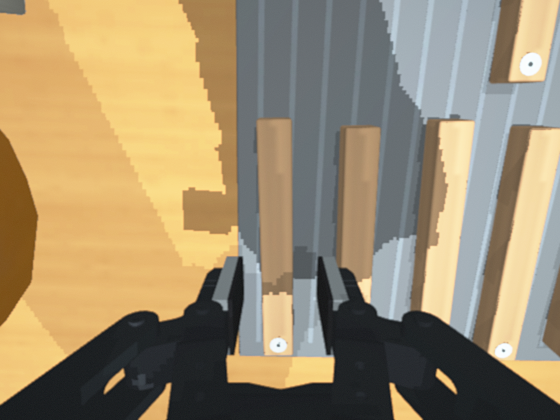

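```bash
python3 -m pendant '[[[-0.016,-0.002,0.006],[-0.003,0.03,-0.005],0.25],[[-0.016,-0.002,0.006],[-0.003,0.05,-0.005],0.25],[[-0.016,-0.002,0.006],[-0.003,0.054,-0.005],0.25],[[-0.016,-0.002,0.006],[-0.003,0.054,-0.005],0.25],[[-0.016,-0.002,0.006],[-0.003,0.054,-0.005],0.25]]'
python3 -m pendant '[[[0,0,0],[0,0,0],1],[[0,0,0],[0,0,0],1],[[0,0,0],[0,0,0],1],[[0,0,0],[0,0,0],1],[[0,0,0],[0,0,0],1]]' 50
python3 -c "
from h import *
plan(T(.578,.22,.06,92.4),T(.54,.2,.29,92.4),T(.42,-.10,.32,35),S(-.042,0,.16,0),S(-.042,0,.094,0))"
```

```text
time_s: 8.22
position: [0.5794, 0.222, 0.0328]
tool_rot: [-1.58, -0.004, 1.615]
ft_force: [-0.3, -0.2, -0.1]
finger_gap: 0.0321
time_s: 8.63
position: [0.5802, 0.2222, 0.0333]
tool_rot: [-1.581, -0.004, 1.615]
ft_force: [-2.1, 0.1, 6.7]
finger_gap: 0.0162
t 8.6 gap 0.0162 F [-2.1  0.1  6.7] at [0.5802 0.2222 0.0333]
turn [0.01, 0.002, 0.004] shift [-0.002, -0.0267, 0.0021] rows>=0.6
turn [0.0, 0.0, 0.0] shift [-0.0184, -0.23, 0.0388] rows>=5.6
turn [-0.0, 1.002, -0.0] shift [-0.2947, -0.03, 0.1325] rows>=8.0
turn [0.0, 1.07, -0.0] shift [-0.1322, 0.16, -0.2287] rows>=8.6
turn [0.0, 0.0, 0.0] shift [0.0, 0.066, -0.0] rows>=1.6
```

```bash
python3 -m pendant '[[[0,0,0],[0,0,0],0.25],[[0,0,0],[0,0,0],0.25],[[0.01,0.002,0.004],[-0.002,0.003,0.002],0.25],[[0.01,0.002,0.004],[-0.002,0.0065,0.002],0.25],[[0.01,0.002,0.004],[-0.002,0.0065,0.002],0.25],[[0.01,0.002,0.004],[-0.002,0.0065,0.002],0.25]]'
python3 -c "
from h import *
plan(T(.578,.22,.026,92.4))"
```

```text
time_s: 9.13
position: [0.5769, 0.2193, 0.0234]
tool_rot: [-1.566, 0.002, 1.613]
ft_force: [-0.6, -0.4, 0.1]
finger_gap: 0.0323
t 9.1 gap 0.0323 F [-0.6 -0.4  0.1] at [0.5769 0.2193 0.0234]
turn [-0.004, 0.0, -0.002] shift [0.0006, -0.0027, -0.0012] rows>=0.1
```

Run:
```python
from h import *
for i in range(4):
    c=cam("wrist"); s=ctrl.get_state(); print(np.round(s["position"],4),np.round(s["tool_rot"],4),np.round(s["ft_force"],1),round(s["finger_gap"],4))
```

```text
[0.577  0.2194 0.0236] [-1.5669e+00  1.5000e-03  1.6129e+00] [-0.2  0.3  0.2] 0.0321
[0.5772 0.2195 0.0238] [-1.5672e+00  1.4000e-03  1.6129e+00] [ 0.1 -0.1 -0.4] 0.0322
[0.5772 0.2195 0.0239] [-1.5674e+00  1.3000e-03  1.6130e+00] [ 0.3 -0.6  0. ] 0.0321
[0.5773 0.2195 0.024 ] [-1.5676e+00  1.2000e-03  1.6129e+00] [-0.4 -0.2 -0.1] 0.0322
```

```bash
python3 -m pendant '[[[0,0,0],[0,0,0],1],[[0,0,0],[0,0,0],1],[[0,0,0],[0,0,0],1],[[0,0,0],[0,0,0],1],[[0,0,0],[0,0,0],1]]' 50
python3 -m pendant '[[[0,0,0],[0,-0.04,0],1],[[0,0,0],[0,-0.04,0],1],[[0,0,0],[0,-0.04,0],1],[[0,0,0],[0,-0.04,0],1]]' 50
python3 - <<'E'
from h import *
c=cam("wrist"); cv2.imwrite("pics/w4.png",c["frame"][100:,100:460])
plan(T(.54,.2,.29,92.4),T(.42,-.10,.32,35),S(-.042,0,.16,0),S(-.042,0,.094,0))
E
```

```text
time_s: 9.75
position: [0.5774, 0.2196, 0.0243]
tool_rot: [-1.568, 0.001, 1.613]
ft_force: [-0.8, 0.5, 2.4]
finger_gap: 0.0168
time_s: 10.08
position: [0.5774, 0.2196, 0.0641]
tool_rot: [-1.568, 0.001, 1.613]
ft_force: [0.4, 0.6, -0.5]
finger_gap: 0.0169
t 10.1 gap 0.0165 F [-0.5 -0.2 -1. ] at [0.5769 0.2194 0.0634]
turn [-0.004, 0.0, -0.002] shift [-0.0182, -0.2265, 0.0386] rows>=5.5
turn [-0.0, 1.002, -0.0] shift [-0.2947, -0.03, 0.1325] rows>=8.0
turn [0.0, 1.07, -0.0] shift [-0.1322, 0.16, -0.2287] rows>=8.6
turn [0.0, 0.0, 0.0] shift [0.0, 0.066, -0.0] rows>=1.6
```

View pics/w4.png

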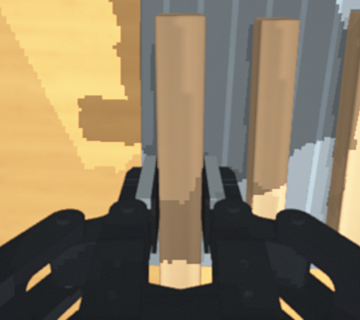

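```bash
python3 -m pendant '[[[0,0,0],[-0.018,-0.227,0.039],1],[[0,0,0],[-0.018,-0.227,0.039],1],[[0,0,0],[-0.018,-0.227,0.039],1],[[0,0,0],[-0.018,-0.227,0.039],1],[[0,0,0],[-0.018,-0.227,0.039],1],[[0,0,0],[-0.018,-0.227,0.039],1]]'
python3 -m pendant '[[[0,1.002,0],[-0.295,-0.03,0.133],1],[[0,1.002,0],[-0.295,-0.03,0.133],1],[[0,1.002,0],[-0.295,-0.03,0.133],1],[[0,1.002,0],[-0.295,-0.03,0.133],1],[[0,1.002,0],[-0.295,-0.03,0.133],1],[[0,1.002,0],[-0.295,-0.03,0.133],1],[[0,1.002,0],[-0.295,-0.03,0.133],1],[[0,1.002,0],[-0.295,-0.03,0.133],1],[[0,1.002,0],[-0.295,-0.03,0.133],1]]'
python3 -m pendant '[[[0,1.07,0],[-0.132,0.16,-0.229],1],[[0,1.07,0],[-0.132,0.16,-0.229],1],[[0,1.07,0],[-0.132,0.16,-0.229],1],[[0,1.07,0],[-0.132,0.16,-0.229],1],[[0,1.07,0],[-0.132,0.16,-0.229],1],[[0,1.07,0],[-0.132,0.16,-0.229],1],[[0,1.07,0],[-0.132,0.16,-0.229],1],[[0,1.07,0],[-0.132,0.16,-0.229],1],[[0,1.07,0],[-0.132,0.16,-0.229],1],[[0,1.07,0],[-0.132,0.16,-0.229],1],[[0,1.07,0],[-0.132,0.16,-0.229],1],[[0,1.07,0],[-0.132,0.16,-0.229],1]]'
python3 - <<'E'
from h import *
c=cam("wrist"); cv2.imwrite("pics/w5.png",c["frame"])
plan(S(-.042,0,.12,0),S(-.042,0,.09,0))
E
```

```text
time_s: 10.63
position: [0.5395, 0.2001, 0.2953]
tool_rot: [-1.571, 0.0, 1.613]
ft_force: [0.5, 0.7, 0.2]
finger_gap: 0.0173
time_s: 11.38
position: [0.4173, -0.1041, 0.3219]
tool_rot: [-1.571, 0.005, 0.6]
ft_force: [0.7, -0.9, -0.3]
finger_gap: 0.0167
time_s: 12.38
position: [0.4424, -0.3629, 0.1622]
tool_rot: [-1.573, 0.003, -0.456]
ft_force: [0.3, -0.4, 0.1]
finger_gap: 0.0168
t 12.4 gap 0.0173 F [0.3 0.8 0.2] at [ 0.4425 -0.3629  0.1626]
turn [0.003, 0.003, -0.002] shift [0.0005, 0.0426, -0.0] rows>=1.0
turn [0.0, 0.0, 0.0] shift [0.0, 0.03, -0.0] rows>=0.7
```

View pics/w5.png

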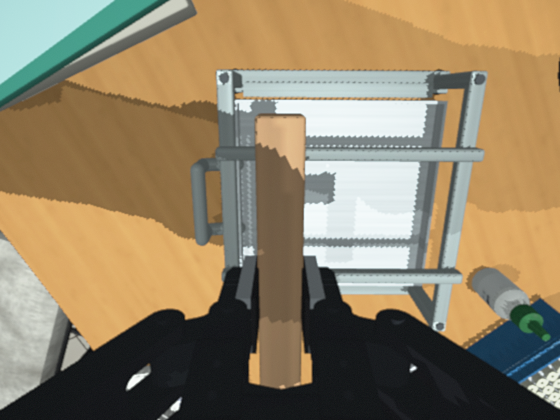

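```bash
python3 -m pendant '[[[0.003,0.003,-0.002],[0.0005,0.03,0],1],[[0.003,0.003,-0.002],[0.0005,0.055,0],1],[[0.003,0.003,-0.002],[0.0005,0.068,0],1],[[0.003,0.003,-0.002],[0.0005,0.071,0],1],[[0.003,0.003,-0.002],[0.0005,0.072,0],1],[[0.003,0.003,-0.002],[0.0005,0.072,0],1],[[0.003,0.003,-0.002],[0.0005,0.072,0],1]]'
python3 -c "
from h import *
plan(S(-.042,0,.09,0))"
```

```text
time_s: 13.02
position: [0.4432, -0.3642, 0.0918]
tool_rot: [-1.571, -0.002, -0.461]
ft_force: [-1.0, -0.9, -0.5]
finger_gap: 0.0166
t 13.0 gap 0.0166 F [-1.  -0.9 -0.5] at [ 0.4432 -0.3642  0.0918]
turn [0.0, -0.002, 0.002] shift [-0.0008, 0.0018, 0.0007] rows>=0.1
```

```bash
python3 -m pendant '[[[0,0,0],[0,0.001,0.001],1],[[0,0,0],[0,0.002,0.001],1],[[0,0,0],[0,0.002,0.001],1]]'
python3 -m pendant '[[[0,0,0],[0,0,0],0.25],[[0,0,0],[0,0,0],0.25],[[0,0,0],[0,0,0],0.25],[[0,0,0],[0,0,0],0.25],[[0,0,0],[0,-0.03,0],0.25],[[0,0,0],[0,-0.07,0],0.25],[[0,0,0],[0,-0.11,0],0.25],[[0,0,0],[0,-0.15,0],0.25],[[0,0,0],[0,-0.19,0],0.25],[[0,0,0],[0,-0.21,0],0.25],[[0,0,0],[0,-0.21,0],0.25]]'
python3 - <<'E'
from h import *
stakes()
c=cam("wrist"); cv2.imwrite("pics/w6.png",c["frame"])
for p in [(-.042,.07,.088),(-.042,-.07,.088),(-.042,0,.088)]:
    q,_=S(*p,0); print(px(c,q).round(1))
plan(T(.42,-.10,.31,35),T(.53,.22,.20,92.6),T(.5795,.2645,.08,92.6))
E
```

```text
time_s: 13.27
position: [0.4435, -0.3633, 0.0893]
tool_rot: [-1.571, -0.002, -0.462]
ft_force: [-0.3, 0.4, 4.1]
finger_gap: 0.0165
time_s: 14.18
position: [0.444, -0.364, 0.3041]
tool_rot: [-1.572, -0.008, -0.462]
ft_force: [-0.2, 0.2, -0.9]
finger_gap: 0.0322
stake x 0.5781 y 0.3767  137x22 yaw 2.6
stake x 0.5801 y 0.3314  141x19 yaw 2.4
stake x 0.4212 y 0.3096  139x19 yaw 2.3
stake x 0.5794 y 0.2876  141x20 yaw 4.1
stake x 0.5846 y 0.2402  138x21 yaw 3.3
[[277.8 100.6]]
[[278.4 244.1]]
[[278.1 176.7]]
t 14.3 gap 0.0321 F [-0.8  0.6 -0.5] at [ 0.4433 -0.3634  0.2989]
turn [0.001, -1.073, 0.001] shift [-0.1382, -0.0113, 0.2254] rows>=8.6
turn [-0.0, -1.005, 0.0] shift [0.2737, 0.11, 0.199] rows>=8.5
turn [0.0, 0.0, 0.0] shift [0.0422, 0.12, -0.0515] rows>=3.3
```

View pics/w6.png

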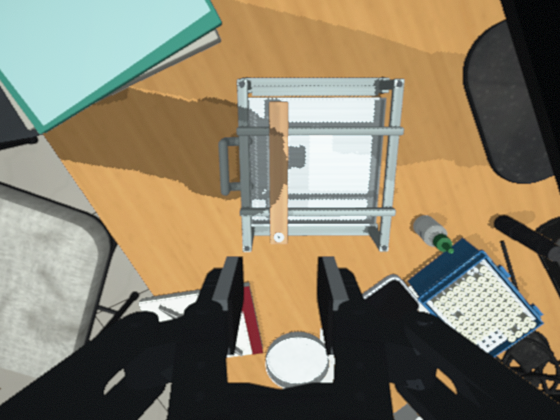

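```bash
python3 -m pendant '[[[0,-1.073,0],[-0.138,-0.011,0.225],0.25],[[0,-1.073,0],[-0.138,-0.011,0.225],0.25],[[0,-1.073,0],[-0.138,-0.011,0.225],0.25],[[0,-1.073,0],[-0.138,-0.011,0.225],0.25],[[0,-1.073,0],[-0.138,-0.011,0.225],0.25],[[0,-1.073,0],[-0.138,-0.011,0.225],0.25],[[0,-1.073,0],[-0.138,-0.011,0.225],0.25],[[0,-1.073,0],[-0.138,-0.011,0.225],0.25],[[0,-1.073,0],[-0.138,-0.011,0.225],0.25]]'
python3 -m pendant '[[[0,-1.004,0],[0.274,0.07,0.2],0.25],[[0,-1.004,0],[0.274,0.07,0.2],0.25],[[0,-1.004,0],[0.274,0.07,0.2],0.25],[[0,-1.004,0],[0.274,0.07,0.2],0.25],[[0,-1.004,0],[0.274,0.07,0.2],0.25],[[0,-1.004,0],[0.274,0.07,0.2],0.25],[[0,-1.004,0],[0.274,0.07,0.2],0.25],[[0,-1.004,0],[0.274,0.07,0.2],0.25],[[0,-1.004,0],[0.274,0.07,0.2],0.25]]'
python3 -c "
from h import *
plan(T(.5825,.2402,.06,92.6),T(.5825,.2402,.0235,92.6))"
```

```text
time_s: 15.03
position: [0.4189, -0.0986, 0.3077]
tool_rot: [-1.569, 0.001, 0.62]
ft_force: [-0.5, 1.5, -0.0]
finger_gap: 0.0321
time_s: 15.78
position: [0.5291, 0.225, 0.235]
tool_rot: [-1.566, 0.0, 1.623]
ft_force: [-0.9, -0.4, -1.5]
finger_gap: 0.0319
t 15.8 gap 0.0319 F [-0.9 -0.4 -1.5] at [0.5291 0.225  0.235 ]
turn [-0.005, 0.007, -0.0] shift [0.0124, 0.1747, -0.055] rows>=4.4
turn [0.0, 0.0, 0.0] shift [-0.0, 0.0365, -0.0] rows>=0.9
```

```bash
cat >> h.py <<'E'
def wl(z=.023,vmax=245):
    "pine strips seen ahead of the fingers: middle line at two image rows, in the world"
    c=cam("wrist"); f=cv2.GaussianBlur(c["frame"],(5,5),0); hsv=cv2.cvtColor(f,cv2.COLOR_BGR2HSV)
    m=cv2.inRange(hsv,(5,70,60),(25,255,255)); m[vmax:]=0
    for k in cv2.findContours(m,cv2.RETR_EXTERNAL,cv2.CHAIN_APPROX_NONE)[0]:
        if cv2.contourArea(k)<1500: continue
        (x,y),(a,b),t=cv2.minAreaRect((w(c,k[:,0],z)*1000).astype(np.float32))
        if a<b: a,b,t=b,a,t+90
        P=w(c,k[:,0],z)
        if b<28: print("strip mid (%.4f,%.4f) %.0fx%.0f yaw %.1f xmin %.4f"%(x/1e3,y/1e3,a,b,(t+90)%180-90,P[:,0].min()))
E
python3 -m pendant '[[[-0.005,0.007,0],[0.012,0.09,-0.055],0.25],[[-0.005,0.007,0],[0.012,0.175,-0.055],0.25],[[-0.005,0.007,0],[0.012,0.175,-0.055],0.25],[[-0.005,0.007,0],[0.012,0.175,-0.055],0.25],[[-0.005,0.007,0],[0.012,0.175,-0.055],0.25],[[-0.005,0.007,0],[0.012,0.175,-0.055],0.25],[[-0.005,0.007,0],[0.012,0.175,-0.055],0.25]]'
python3 -c "
from h import *
wl()
plan(T(.5825,.2402,.0235,92.6))"
```

```text
time_s: 16.37
position: [0.5821, 0.2343, 0.0623]
tool_rot: [-1.571, 0.001, 1.607]
ft_force: [-0.1, -0.0, -0.1]
finger_gap: 0.0324
strip mid (0.5435,0.3578) 62x13 yaw 15.1 xmin 0.5119
strip mid (0.5420,0.3280) 63x24 yaw 2.1 xmin 0.5106
strip mid (0.5453,0.2403) 63x17 yaw 3.1 xmin 0.5138
strip mid (0.5420,0.2852) 66x21 yaw 3.7 xmin 0.5087
strip mid (0.4787,0.3105) 23x23 yaw 2.1 xmin 0.4667
t 16.4 gap 0.0319 F [-0.2  0.1 -0.1] at [0.5833 0.2349 0.0646]
turn [0.004, -0.009, -0.0] shift [0.0053, 0.0411, 0.0008] rows>=1.0
```

```bash
python3 -m pendant '[[[0.004,-0.009,0],[0.006,0.01,0],0.25],[[0.004,-0.009,0],[0.006,0.015,0],0.25],[[0.004,-0.009,0],[0.006,0.015,0],0.25],[[0.004,-0.009,0],[0.006,0.015,0],0.25],[[0.004,-0.009,0],[0.006,0.015,0],0.25],[[0.004,-0.009,0],[0.006,0.015,0],0.25]]'
python3 -c "
from h import *
wl()
plan(T(.584,.2420,.0235,92.8))"
```

```text
time_s: 16.92
position: [0.5839, 0.2415, 0.0502]
tool_rot: [-1.573, -0.001, 1.617]
ft_force: [0.8, -0.3, -0.8]
finger_gap: 0.0322
strip mid (0.5400,0.3279) 59x24 yaw 2.2 xmin 0.5106
strip mid (0.5437,0.2404) 60x17 yaw 3.3 xmin 0.5136
strip mid (0.5402,0.2852) 63x21 yaw 3.8 xmin 0.5087
strip mid (0.4808,0.3106) 23x19 yaw -87.3 xmin 0.4705
t 17.0 gap 0.0324 F [ 0.3 -0.9  0.7] at [0.5839 0.2414 0.0501]
turn [0.002, -0.003, 0.001] shift [0.0005, 0.0266, -0.0001] rows>=0.6
```

Descend, grip, lift, carry.

```bash
python3 -m pendant '[[[0,0,0],[0.0005,0.012,0],0.25],[[0,0,0],[0.0005,0.022,0],0.25],[[0,0,0],[0.0005,0.026,0],0.25],[[0,0,0],[0.0005,0.026,0],0.25],[[0,0,0],[0.0005,0.026,0],0.25],[[0,0,0],[0.0005,0.026,0],1],[[0,0,0],[0.0005,0.026,0],1],[[0,0,0],[0.0005,0.026,0],1],[[0,0,0],[0.0005,0.026,0],1],[[0,0,0],[0.0005,0.026,0],1]]' 50
python3 -m pendant '[[[0,0,0],[0,-0.02,0],1],[[0,0,0],[0,-0.05,0],1],[[0,0,0],[0,-0.09,0.01],1],[[0,0,0],[-0.02,-0.27,0.04],1],[[0,0,0],[-0.02,-0.27,0.04],1],[[0,0,0],[-0.02,-0.27,0.04],1],[[0,0,0],[-0.02,-0.27,0.04],1],[[0,0,0],[-0.02,-0.27,0.04],1],[[0,0,0],[-0.02,-0.27,0.04],1]]'
python3 -c "
from h import *
plan(T(.42,-.10,.31,35),S(.042,0,.16,0))"
```

```text
time_s: 17.8
position: [0.5836, 0.2419, 0.0235]
tool_rot: [-1.572, -0.0, 1.617]
ft_force: [0.8, -0.3, -0.3]
finger_gap: 0.017
time_s: 18.55
position: [0.5452, 0.2201, 0.2995]
tool_rot: [-1.58, -0.003, 1.617]
ft_force: [-0.8, 1.1, 0.7]
finger_gap: 0.0165
t 18.6 gap 0.0165 F [-0.8  1.1  0.7] at [0.5452 0.2201 0.2995]
turn [0.007, 1.006, 0.008] shift [-0.3139, -0.0128, 0.1396] rows>=8.2
turn [0.0, 1.07, -0.0] shift [-0.0919, 0.15, -0.3024] rows>=8.6
```

```bash
cat >> h.py <<'E'
def held():
    "held stake in the wrist picture: left/right edge at some rows and its end row"
    c=cam("wrist"); f=cv2.GaussianBlur(c["frame"],(3,3),0); m=cv2.inRange(cv2.cvtColor(f,cv2.COLOR_BGR2HSV),(5,70,40),(25,255,255))
    for v in (100,108,122,135,170,200):
        r=np.flatnonzero(m[v,240:330])+240; print(v,(r.min(),r.max(),len(r)) if len(r) else None,end="; ")
    print()
E
python3 -m pendant '[[[0.007,1.006,0.008],[-0.314,-0.013,0.14],1],[[0.007,1.006,0.008],[-0.314,-0.013,0.14],1],[[0.007,1.006,0.008],[-0.314,-0.013,0.14],1],[[0.007,1.006,0.008],[-0.314,-0.013,0.14],1],[[0.007,1.006,0.008],[-0.314,-0.013,0.14],1],[[0.007,1.006,0.008],[-0.314,-0.013,0.14],1],[[0.007,1.006,0.008],[-0.314,-0.013,0.14],1],[[0.007,1.006,0.008],[-0.314,-0.013,0.14],1],[[0.007,1.006,0.008],[-0.314,-0.013,0.14],1]]'
python3 -m pendant '[[[0,1.07,0],[-0.092,0.15,-0.302],1],[[0,1.07,0],[-0.092,0.15,-0.302],1],[[0,1.07,0],[-0.092,0.15,-0.302],1],[[0,1.07,0],[-0.092,0.15,-0.302],1],[[0,1.07,0],[-0.092,0.15,-0.302],1],[[0,1.07,0],[-0.092,0.15,-0.302],1],[[0,1.07,0],[-0.092,0.15,-0.302],1],[[0,1.07,0],[-0.092,0.15,-0.302],1],[[0,1.07,0],[-0.092,0.15,-0.302],1],[[0,1.07,0],[-0.092,0.15,-0.302],1],[[0,1.07,0],[-0.092,0.15,-0.302],1],[[0,1.07,0],[-0.092,0.15,-0.302],1]]'
python3 -c "
from h import *
held()
plan(S(.042,0,.09,0))"
```

```text
time_s: 19.3
position: [0.4167, -0.1039, 0.3056]
tool_rot: [-1.569, 0.011, 0.601]
ft_force: [2.2, 0.6, -0.4]
finger_gap: 0.0169
time_s: 20.3
position: [0.5155, -0.3999, 0.1562]
tool_rot: [-1.577, 0.007, -0.457]
ft_force: [-1.7, -0.5, -0.4]
finger_gap: 0.0169
100 None; 108 None; 122 (np.int64(254), np.int64(303), 50); 135 (np.int64(255), np.int64(304), 50); 170 (np.int64(256), np.int64(303), 48); 200 (np.int64(257), np.int64(302), 46); 
t 20.4 gap 0.0169 F [ 0.4  0.7 -0.3] at [ 0.5157 -0.3997  0.1569]
turn [0.007, 0.002, -0.006] shift [0.0029, 0.0669, 0.0009] rows>=1.6
```

Held as in the first carry. Lower and place.

```bash
python3 -m pendant '[[[0.007,0.002,-0.006],[0.002,0.03,0],1],[[0.007,0.002,-0.006],[0.002,0.05,0],1],[[0.007,0.002,-0.006],[0.002,0.06,0],1],[[0.007,0.002,-0.006],[0.002,0.064,0],1],[[0.007,0.002,-0.006],[0.002,0.066,0],1],[[0.007,0.002,-0.006],[0.002,0.066,0],1],[[0.007,0.002,-0.006],[0.002,0.066,0],1],[[0.007,0.002,-0.006],[0.002,0.066,0],1]]'
python3 -c "
from h import *
plan(S(.042,0,.09,0))"
```

```text
time_s: 21.02
position: [0.5175, -0.4023, 0.0919]
tool_rot: [-1.571, -0.002, -0.461]
ft_force: [0.4, 0.8, -0.0]
finger_gap: 0.0166
t 21.0 gap 0.0166 F [ 0.4  0.8 -0. ] at [ 0.5175 -0.4023  0.0919]
turn [0.0, -0.002, 0.002] shift [-0.0002, 0.0019, 0.002] rows>=0.1
```

```bash
python3 -m pendant '[[[0,0,0],[0,0.001,0.0015],1],[[0,0,0],[0,0.002,0.0015],1],[[0,0,0],[0,0.002,0.0015],1],[[0,0,0],[0,0.002,0.0015],1]]'
python3 -m pendant '[[[0,0,0],[0,0,0],0.25],[[0,0,0],[0,0,0],0.25],[[0,0,0],[0,0,0],0.25],[[0,0,0],[0,0,0],0.25],[[0,0,0],[0,-0.03,0],0.25],[[0,0,0],[0,-0.07,0],0.25],[[0,0,0],[0,-0.11,0],0.25],[[0,0,0],[0,-0.15,0],0.25],[[0,0,0],[0,-0.19,0],0.25],[[0,0,0],[0,-0.21,0],0.25],[[0,0,0],[0,-0.21,0],0.25]]'
python3 - <<'E'
from h import *
stakes()
c=cam("wrist"); cv2.imwrite("pics/w7.png",c["frame"])
plan(T(.42,-.10,.31,35),T(.54,.265,.20,92.5))
E
```

```text
time_s: 21.35
position: [0.5175, -0.4006, 0.0884]
tool_rot: [-1.571, 0.0, -0.461]
ft_force: [0.5, 0.7, 0.2]
finger_gap: 0.0171
time_s: 22.27
position: [0.5185, -0.4014, 0.305]
tool_rot: [-1.572, -0.009, -0.461]
ft_force: [0.4, 1.0, -0.7]
finger_gap: 0.032
stake x 0.5781 y 0.3767  137x22 yaw 2.6
stake x 0.5801 y 0.3314  141x19 yaw 2.4
stake x 0.4212 y 0.3097  139x19 yaw 2.2
stake x 0.5780 y 0.2872  138x21 yaw 3.5
t 22.4 gap 0.0322 F [ 0.6  0.5 -2.2] at [ 0.5179 -0.401   0.2993]
turn [0.001, -1.072, 0.002] shift [-0.2216, -0.0112, 0.226] rows>=8.6
turn [0.0, -1.004, 0.0] shift [0.3077, 0.11, 0.2302] rows>=9.6
```

```bash
python3 -m pendant '[[[0,-1.072,0],[-0.222,-0.011,0.226],0.25],[[0,-1.072,0],[-0.222,-0.011,0.226],0.25],[[0,-1.072,0],[-0.222,-0.011,0.226],0.25],[[0,-1.072,0],[-0.222,-0.011,0.226],0.25],[[0,-1.072,0],[-0.222,-0.011,0.226],0.25],[[0,-1.072,0],[-0.222,-0.011,0.226],0.25],[[0,-1.072,0],[-0.222,-0.011,0.226],0.25],[[0,-1.072,0],[-0.222,-0.011,0.226],0.25],[[0,-1.072,0],[-0.222,-0.011,0.226],0.25],[[0,-1.072,0],[-0.222,-0.011,0.226],0.25]]'
python3 -m pendant '[[[0,-1.004,0],[0.308,0.07,0.23],0.25],[[0,-1.004,0],[0.308,0.07,0.23],0.25],[[0,-1.004,0],[0.308,0.07,0.23],0.25],[[0,-1.004,0],[0.308,0.07,0.23],0.25],[[0,-1.004,0],[0.308,0.07,0.23],0.25],[[0,-1.004,0],[0.308,0.07,0.23],0.25],[[0,-1.004,0],[0.308,0.07,0.23],0.25],[[0,-1.004,0],[0.308,0.07,0.23],0.25],[[0,-1.004,0],[0.308,0.07,0.23],0.25],[[0,-1.004,0],[0.308,0.07,0.23],0.25],[[0,-1.004,0],[0.308,0.07,0.23],0.25]]'
python3 -c "
from h import *
plan(T(.5785,.287,.055,92.8))"
```

```text
time_s: 23.2
position: [0.4182, -0.098, 0.3083]
tool_rot: [-1.57, 0.001, 0.615]
ft_force: [-0.8, -0.5, -0.1]
finger_gap: 0.0324
time_s: 24.12
position: [0.5399, 0.2679, 0.2354]
tool_rot: [-1.566, 0.002, 1.615]
ft_force: [-1.3, -0.2, 0.0]
finger_gap: 0.0319
t 24.1 gap 0.0319 F [-1.3 -0.2  0. ] at [0.5399 0.2679 0.2354]
turn [-0.005, -0.004, -0.002] shift [0.0177, 0.1802, -0.0402] rows>=4.4
```

```bash
python3 -m pendant '[[[-0.005,-0.004,0],[0.018,0.04,-0.04],0.25],[[-0.005,-0.004,0],[0.018,0.08,-0.04],0.25],[[-0.005,-0.004,0],[0.018,0.12,-0.04],0.25],[[-0.005,-0.004,0],[0.018,0.15,-0.04],0.25],[[-0.005,-0.004,0],[0.018,0.17,-0.04],0.25],[[-0.005,-0.004,0],[0.018,0.18,-0.04],0.25],[[-0.005,-0.004,0],[0.018,0.18,-0.04],0.25],[[-0.005,-0.004,0],[0.018,0.18,-0.04],0.25],[[-0.005,-0.004,0],[0.018,0.18,-0.04],0.25]]'
python3 -c "
from h import *
wl()
plan(T(.5785,.287,.0235,92.8))"
```

```text
time_s: 24.87
position: [0.5801, 0.2853, 0.0619]
tool_rot: [-1.579, -0.001, 1.618]
ft_force: [1.1, -0.5, 0.7]
finger_gap: 0.0324
strip mid (0.5415,0.3309) 63x21 yaw 2.5 xmin 0.5104
strip mid (0.5394,0.3733) 63x24 yaw 1.5 xmin 0.5076
strip mid (0.5418,0.2875) 66x17 yaw 3.4 xmin 0.5086
strip mid (0.4786,0.3133) 23x19 yaw 2.7 xmin 0.4666
t 24.9 gap 0.0321 F [0.3 0.  0.6] at [0.5802 0.2856 0.0622]
turn [0.009, -0.002, 0.002] shift [0.0014, 0.0386, 0.002] rows>=0.9
```

```bash
python3 -m pendant '[[[0.005,0,0],[0.0025,0.008,0.001],0.25],[[0.005,0,0],[0.0025,0.015,0.001],0.25],[[0.005,0,0],[0.0025,0.015,0.001],0.25],[[0.005,0,0],[0.0025,0.015,0.001],0.25],[[0.005,0,0],[0.0025,0.015,0.001],0.25],[[0.005,0,0],[0.0025,0.015,0.001],0.25]]'
python3 -c "
from h import *
wl()
plan(T(.579,.2892,.0235,92.8))"
```

```text
time_s: 25.42
position: [0.5777, 0.2879, 0.0446]
tool_rot: [-1.571, -0.0, 1.619]
ft_force: [-0.3, 1.1, -0.4]
finger_gap: 0.0323
strip mid (0.5364,0.3306) 53x21 yaw 2.5 xmin 0.5101
strip mid (0.5342,0.3727) 54x24 yaw 1.0 xmin 0.5074
strip mid (0.5367,0.2872) 56x17 yaw 3.8 xmin 0.5083
strip mid (0.5229,0.3900) 80x20 yaw 15.8 xmin 0.4814
strip mid (0.4792,0.3133) 22x19 yaw 2.8 xmin 0.4676
strip mid (0.5242,0.1846) 99x22 yaw -10.3 xmin 0.4742
t 25.5 gap 0.0320 F [-0.  -0.8 -0.7] at [0.5778 0.288  0.0447]
turn [0.0, -0.001, 0.0] shift [0.0012, 0.0212, -0.0013] rows>=0.5
```

```bash
python3 -m pendant '[[[0,0,0],[0.001,0.01,0],0.25],[[0,0,0],[0.001,0.018,0],0.25],[[0,0,0],[0.001,0.021,0],0.25],[[0,0,0],[0.001,0.021,0],0.25],[[0,0,0],[0.001,0.021,0],0.25],[[0,0,0],[0.001,0.021,0],1],[[0,0,0],[0.001,0.021,0],1],[[0,0,0],[0.001,0.021,0],1],[[0,0,0],[0.001,0.021,0],1],[[0,0,0],[0.001,0.021,0],1]]' 50
python3 -m pendant '[[[0,0,0],[0,-0.02,0],1],[[0,0,0],[0,-0.05,0],1],[[0,0,0],[0,-0.09,0.01],1],[[0,0,0],[-0.02,-0.27,0.04],1],[[0,0,0],[-0.02,-0.27,0.04],1],[[0,0,0],[-0.02,-0.27,0.04],1],[[0,0,0],[-0.02,-0.27,0.04],1],[[0,0,0],[-0.02,-0.27,0.04],1],[[0,0,0],[-0.02,-0.27,0.04],1]]'
python3 -c "
from h import *
plan(T(.42,-.10,.31,80),S(0,-.042,.18,90))"
```

```text
time_s: 26.3
position: [0.5777, 0.2888, 0.0236]
tool_rot: [-1.571, -0.0, 1.619]
ft_force: [-0.8, 0.0, 0.4]
finger_gap: 0.0167
time_s: 27.05
position: [0.5394, 0.2671, 0.2997]
tool_rot: [-1.579, -0.004, 1.619]
ft_force: [-0.6, -0.1, -0.4]
finger_gap: 0.0166
t 27.1 gap 0.0166 F [-0.6 -0.1 -0.4] at [0.5394 0.2671 0.2997]
turn [0.008, 0.223, 0.005] shift [-0.3609, -0.0128, 0.1368] rows>=9.3
turn [0.0, 0.284, -0.0] shift [-0.3073, 0.13, -0.0967] rows>=8.3
```

```bash
python3 -m pendant '[[[0.008,0.223,0.005],[-0.361,-0.013,0.137],1],[[0.008,0.223,0.005],[-0.361,-0.013,0.137],1],[[0.008,0.223,0.005],[-0.361,-0.013,0.137],1],[[0.008,0.223,0.005],[-0.361,-0.013,0.137],1],[[0.008,0.223,0.005],[-0.361,-0.013,0.137],1],[[0.008,0.223,0.005],[-0.361,-0.013,0.137],1],[[0.008,0.223,0.005],[-0.361,-0.013,0.137],1],[[0.008,0.223,0.005],[-0.361,-0.013,0.137],1],[[0.008,0.223,0.005],[-0.361,-0.013,0.137],1],[[0.008,0.223,0.005],[-0.361,-0.013,0.137],1]]'
python3 -m pendant '[[[0,0.284,0],[-0.307,0.13,-0.097],1],[[0,0.284,0],[-0.307,0.13,-0.097],1],[[0,0.284,0],[-0.307,0.13,-0.097],1],[[0,0.284,0],[-0.307,0.13,-0.097],1],[[0,0.284,0],[-0.307,0.13,-0.097],1],[[0,0.284,0],[-0.307,0.13,-0.097],1],[[0,0.284,0],[-0.307,0.13,-0.097],1],[[0,0.284,0],[-0.307,0.13,-0.097],1],[[0,0.284,0],[-0.307,0.13,-0.097],1],[[0,0.284,0],[-0.307,0.13,-0.097],1],[[0,0.284,0],[-0.307,0.13,-0.097],1],[[0,0.284,0],[-0.307,0.13,-0.097],1]]'
python3 -c "
from h import *
held()
plan(S(0,-.042,.108,90))"
```

```text
time_s: 27.88
position: [0.4171, -0.1041, 0.3057]
tool_rot: [-1.562, 0.007, 1.392]
ft_force: [0.8, -0.0, -0.3]
finger_gap: 0.0168
time_s: 28.88
position: [0.4602, -0.4189, 0.1776]
tool_rot: [-1.565, 0.007, 1.113]
ft_force: [0.6, 0.6, 0.3]
finger_gap: 0.0167
100 None; 108 None; 122 (np.int64(254), np.int64(303), 50); 135 (np.int64(254), np.int64(303), 50); 170 (np.int64(240), np.int64(329), 90); 200 (np.int64(257), np.int64(302), 46); 
t 28.9 gap 0.0168 F [-0.3  0.3 -0.4] at [ 0.4604 -0.4188  0.1783]
turn [-0.005, 0.001, -0.007] shift [0.0006, 0.0703, -0.002] rows>=1.7
```

```bash
python3 -m pendant '[[[-0.003,0,-0.004],[0.0005,0.03,-0.001],1],[[-0.003,0,-0.004],[0.0005,0.05,-0.001],1],[[-0.003,0,-0.004],[0.0005,0.062,-0.001],1],[[-0.003,0,-0.004],[0.0005,0.067,-0.001],1],[[-0.003,0,-0.004],[0.0005,0.069,-0.001],1],[[-0.003,0,-0.004],[0.0005,0.069,-0.001],1],[[-0.003,0,-0.004],[0.0005,0.069,-0.001],1],[[-0.003,0,-0.004],[0.0005,0.069,-0.001],1]]'
python3 -c "
from h import *
plan(S(0,-.042,.107,90))"
```

```text
time_s: 29.6
position: [0.4614, -0.4207, 0.1099]
tool_rot: [-1.57, 0.004, 1.112]
ft_force: [0.5, 0.9, -0.5]
finger_gap: 0.0171
t 29.6 gap 0.0171 F [ 0.5  0.9 -0.5] at [ 0.4614 -0.4207  0.1099]
turn [-0.0, 0.0, -0.004] shift [0.0014, 0.0029, 0.0001] rows>=0.1
```

```bash
python3 -m pendant '[[[0,0,0],[0.001,0.001,0],1],[[0,0,0],[0.001,0.002,0],1],[[0,0,0],[0.001,0.003,0],1],[[0,0,0],[0.001,0.003,0],1],[[0,0,0],[0.001,0.003,0],1]]'
python3 -m pendant '[[[0,0,0],[0,0,0],0.25],[[0,0,0],[0,0,0],0.25],[[0,0,0],[0,0,0],0.25],[[0,0,0],[0,0,0],0.25],[[0,0,0],[0,-0.03,0],0.25],[[0,0,0],[0,-0.07,0],0.25],[[0,0,0],[0,-0.11,0],0.25],[[0,0,0],[0,-0.15,0],0.25],[[0,0,0],[0,-0.19,0],0.25],[[0,0,0],[0,-0.20,0],0.25],[[0,0,0],[0,-0.20,0],0.25]]'
python3 - <<'E'
from h import *
stakes()
c=cam("wrist"); cv2.imwrite("pics/w8.png",c["frame"])
for p in [(.042,.07,.088),(.042,-.07,.088),(.07,-.042,.106),(-.07,-.042,.106)]:
    q,_=S(*p,0); print(px(c,q).round(1))
plan(T(.42,-.10,.31,80),T(.54,.31,.24,92.5))
E
```

```text
time_s: 30.02
position: [0.4615, -0.4196, 0.1066]
tool_rot: [-1.57, 0.004, 1.112]
ft_force: [-0.7, 0.8, 4.3]
finger_gap: 0.0169
time_s: 30.93
position: [0.4629, -0.4199, 0.31]
tool_rot: [-1.575, 0.006, 1.112]
ft_force: [-0.8, 0.1, 0.5]
finger_gap: 0.0322
stake x 0.5780 y 0.3768  137x22 yaw 2.6
stake x 0.5801 y 0.3314  141x19 yaw 2.4
stake x 0.4199 y 0.3096  137x19 yaw 2.2
[[391.4 215.8]]
[[252.4 215.6]]
[[280.1 248.5]]
[[280.2 100.2]]
t 31.0 gap 0.0319 F [ 0.2 -0.6 -1.6] at [ 0.4621 -0.4192  0.3051]
turn [-0.003, -0.284, -0.003] shift [0.2675, -0.0054, 0.1792] rows>=7.7
turn [0.0, -0.218, 0.0] shift [0.4246, 0.07, -0.047] rows>=10.4
```

View pics/w8.png

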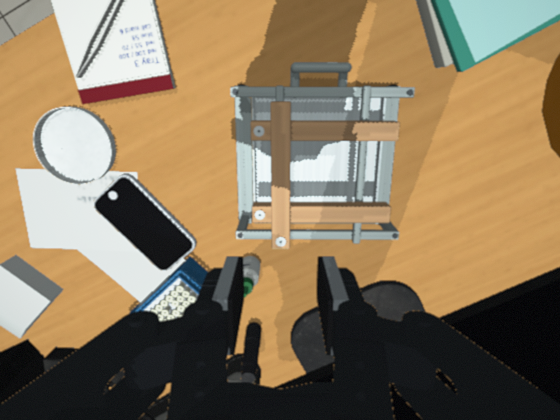

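```bash
python3 -m pendant '[[[-0.003,-0.284,-0.003],[0.268,-0.005,0.179],0.25],[[-0.003,-0.284,-0.003],[0.268,-0.005,0.179],0.25],[[-0.003,-0.284,-0.003],[0.268,-0.005,0.179],0.25],[[-0.003,-0.284,-0.003],[0.268,-0.005,0.179],0.25],[[-0.003,-0.284,-0.003],[0.268,-0.005,0.179],0.25],[[-0.003,-0.284,-0.003],[0.268,-0.005,0.179],0.25],[[-0.003,-0.284,-0.003],[0.268,-0.005,0.179],0.25],[[-0.003,-0.284,-0.003],[0.268,-0.005,0.179],0.25],[[-0.003,-0.284,-0.003],[0.268,-0.005,0.179],0.25]]'
python3 -m pendant '[[[0,-0.218,0],[0.425,0.07,-0.047],0.25],[[0,-0.218,0],[0.425,0.07,-0.047],0.25],[[0,-0.218,0],[0.425,0.07,-0.047],0.25],[[0,-0.218,0],[0.425,0.07,-0.047],0.25],[[0,-0.218,0],[0.425,0.07,-0.047],0.25],[[0,-0.218,0],[0.425,0.07,-0.047],0.25],[[0,-0.218,0],[0.425,0.07,-0.047],0.25],[[0,-0.218,0],[0.425,0.07,-0.047],0.25],[[0,-0.218,0],[0.425,0.07,-0.047],0.25],[[0,-0.218,0],[0.425,0.07,-0.047],0.25],[[0,-0.218,0],[0.425,0.07,-0.047],0.25],[[0,-0.218,0],[0.425,0.07,-0.047],0.25]]'
python3 -c "
from h import *
plan(T(.5805,.3325,.055,92.4))"
```

```text
time_s: 31.78
position: [0.4183, -0.0951, 0.3085]
tool_rot: [-1.568, -0.002, 1.401]
ft_force: [0.5, -0.5, 0.0]
finger_gap: 0.0317
time_s: 32.78
position: [0.5401, 0.3137, 0.2349]
tool_rot: [-1.565, 0.003, 1.618]
ft_force: [0.9, -0.5, -0.6]
finger_gap: 0.032
t 32.8 gap 0.0320 F [ 0.9 -0.5 -0.6] at [0.5401 0.3137 0.2349]
turn [-0.006, 0.005, -0.003] shift [0.0174, 0.1796, -0.0422] rows>=4.4
```

```bash
python3 -m pendant '[[[0,0.005,0],[0.018,0.04,-0.04],0.25],[[0,0.005,0],[0.018,0.08,-0.04],0.25],[[0,0.005,0],[0.018,0.12,-0.04],0.25],[[0,0.005,0],[0.018,0.15,-0.04],0.25],[[0,0.005,0],[0.018,0.17,-0.04],0.25],[[0,0.005,0],[0.018,0.185,-0.04],0.25],[[0,0.005,0],[0.018,0.185,-0.04],0.25],[[0,0.005,0],[0.018,0.185,-0.04],0.25],[[0,0.005,0],[0.018,0.185,-0.04],0.25],[[0,0.005,0],[0.018,0.185,-0.04],0.25],[[0,0.005,0],[0.018,0.185,-0.04],0.25]]'
python3 -c "
from h import *
wl()
plan(T(.5805,.3327,.0235,92.4))"
```

```text
time_s: 33.7
position: [0.5804, 0.3308, 0.0567]
tool_rot: [-1.573, -0.001, 1.609]
ft_force: [0.0, -0.0, -0.1]
finger_gap: 0.032
strip mid (0.5416,0.3332) 62x17 yaw 2.5 xmin 0.5103
strip mid (0.5395,0.3765) 63x21 yaw 2.6 xmin 0.5078
strip mid (0.4804,0.3150) 21x18 yaw 2.2 xmin 0.4698
t 33.8 gap 0.0317 F [ 1.1  0.3 -0.2] at [0.5803 0.3308 0.0565]
turn [0.002, -0.004, 0.001] shift [0.0018, 0.033, -0.0002] rows>=0.8
```

```bash
python3 -m pendant '[[[0,-0.003,0],[0.002,0.005,0],0.25],[[0,-0.003,0],[0.003,0.010,0],0.25],[[0,-0.003,0],[0.003,0.018,0],0.25],[[0,-0.003,0],[0.003,0.026,0],0.25],[[0,-0.003,0],[0.003,0.032,0],0.25],[[0,-0.003,0],[0.003,0.033,0],0.25],[[0,-0.003,0],[0.003,0.033,0],0.25],[[0,-0.003,0],[0.003,0.033,0],1],[[0,-0.003,0],[0.003,0.033,0],1],[[0,-0.003,0],[0.003,0.033,0],1],[[0,-0.003,0],[0.003,0.033,0],1],[[0,-0.003,0],[0.003,0.033,0],1]]' 50
python3 -m pendant '[[[0,0,0],[0,-0.02,0],1],[[0,0,0],[0,-0.05,0],1],[[0,0,0],[0,-0.09,0.01],1],[[0,0,0],[-0.02,-0.27,0.04],1],[[0,0,0],[-0.02,-0.27,0.04],1],[[0,0,0],[-0.02,-0.27,0.04],1],[[0,0,0],[-0.02,-0.27,0.04],1],[[0,0,0],[-0.02,-0.27,0.04],1],[[0,0,0],[-0.02,-0.27,0.04],1]]'
python3 -c "
from h import *
held()
plan(T(.42,-.10,.31,80),S(0,.042,.18,90))"
```

```text
time_s: 34.75
position: [0.58, 0.3338, 0.0225]
tool_rot: [-1.572, -0.0, 1.612]
ft_force: [-1.1, 0.7, 6.0]
finger_gap: 0.0167
time_s: 35.5
position: [0.5411, 0.3123, 0.2974]
tool_rot: [-1.578, -0.004, 1.612]
ft_force: [-0.1, 0.9, -0.6]
finger_gap: 0.0169
100 (np.int64(275), np.int64(290), 16); 108 (np.int64(275), np.int64(290), 5); 122 (np.int64(255), np.int64(305), 51); 135 (np.int64(255), np.int64(305), 51); 170 (np.int64(256), np.int64(329), 50); 200 (np.int64(257), np.int64(329), 49); 
t 35.5 gap 0.0166 F [-0.1 -0.   0.3] at [0.541  0.3123 0.2942]
turn [0.004, 0.216, 0.002] shift [-0.4069, -0.0172, 0.1378] rows>=10.3
turn [0.0, 0.284, -0.0] shift [-0.2267, 0.13, -0.1203] rows>=6.9
```

```bash
python3 -m pendant '[[[0.004,0.216,0.002],[-0.407,-0.017,0.138],1],[[0.004,0.216,0.002],[-0.407,-0.017,0.138],1],[[0.004,0.216,0.002],[-0.407,-0.017,0.138],1],[[0.004,0.216,0.002],[-0.407,-0.017,0.138],1],[[0.004,0.216,0.002],[-0.407,-0.017,0.138],1],[[0.004,0.216,0.002],[-0.407,-0.017,0.138],1],[[0.004,0.216,0.002],[-0.407,-0.017,0.138],1],[[0.004,0.216,0.002],[-0.407,-0.017,0.138],1],[[0.004,0.216,0.002],[-0.407,-0.017,0.138],1],[[0.004,0.216,0.002],[-0.407,-0.017,0.138],1],[[0.004,0.216,0.002],[-0.407,-0.017,0.138],1]]'
python3 -m pendant '[[[0,0.284,0],[-0.227,0.13,-0.12],1],[[0,0.284,0],[-0.227,0.13,-0.12],1],[[0,0.284,0],[-0.227,0.13,-0.12],1],[[0,0.284,0],[-0.227,0.13,-0.12],1],[[0,0.284,0],[-0.227,0.13,-0.12],1],[[0,0.284,0],[-0.227,0.13,-0.12],1],[[0,0.284,0],[-0.227,0.13,-0.12],1],[[0,0.284,0],[-0.227,0.13,-0.12],1],[[0,0.284,0],[-0.227,0.13,-0.12],1],[[0,0.284,0],[-0.227,0.13,-0.12],1],[[0,0.284,0],[-0.227,0.13,-0.12],1],[[0,0.284,0],[-0.227,0.13,-0.12],1]]'
python3 -c "
from h import *
held()
plan(S(0,.042,.106,90))"
```

```text
time_s: 36.47
position: [0.4173, -0.104, 0.307]
tool_rot: [-1.564, 0.004, 1.392]
ft_force: [0.3, 0.3, 0.1]
finger_gap: 0.0169
time_s: 37.47
position: [0.4974, -0.3441, 0.1798]
tool_rot: [-1.569, 0.004, 1.113]
ft_force: [-0.4, -0.9, -0.8]
finger_gap: 0.0169
100 None; 108 None; 122 (np.int64(255), np.int64(305), 51); 135 (np.int64(255), np.int64(304), 50); 170 (np.int64(255), np.int64(323), 56); 200 (np.int64(257), np.int64(303), 47); 
t 37.5 gap 0.0168 F [ 1.  -0.3 -0.3] at [ 0.4975 -0.3441  0.1801]
turn [-0.002, 0.001, -0.004] shift [0.001, 0.0741, -0.0015] rows>=1.8
```

```bash
python3 -m pendant '[[[-0.002,0,-0.002],[0.001,0.03,-0.001],1],[[-0.002,0,-0.002],[0.001,0.055,-0.001],1],[[-0.002,0,-0.002],[0.001,0.065,-0.001],1],[[-0.002,0,-0.002],[0.001,0.070,-0.001],1],[[-0.002,0,-0.002],[0.001,0.0725,-0.001],1],[[-0.002,0,-0.002],[0.001,0.0725,-0.001],1],[[-0.002,0,-0.002],[0.001,0.0725,-0.001],1],[[-0.002,0,-0.002],[0.001,0.0725,-0.001],1]]'
python3 -c "
from h import *
plan(S(0,.042,.106,90))"
```

```text
time_s: 38.18
position: [0.4991, -0.3451, 0.1081]
tool_rot: [-1.572, 0.002, 1.112]
ft_force: [1.2, -0.1, -0.2]
finger_gap: 0.017
t 38.2 gap 0.0170 F [ 1.2 -0.1 -0.2] at [ 0.4991 -0.3451  0.1081]
turn [0.001, 0.0, -0.002] shift [0.0009, 0.0021, 0.0004] rows>=0.1
```

```bash
python3 -m pendant '[[[0,0,0],[0,0.001,0],1],[[0,0,0],[0,0.002,0],1],[[0,0,0],[0,0.002,0],1],[[0,0,0],[0,0.002,0],1]]'
python3 -m pendant '[[[0,0,0],[0,0,0],0.25],[[0,0,0],[0,0,0],0.25],[[0,0,0],[0,0,0],0.25],[[0,0,0],[0,0,0],0.25],[[0,0,0],[0,-0.03,0],0.25],[[0,0,0],[0,-0.07,0],0.25],[[0,0,0],[0,-0.11,0],0.25],[[0,0,0],[0,-0.15,0],0.25],[[0,0,0],[0,-0.19,0],0.25],[[0,0,0],[0,-0.20,0],0.25],[[0,0,0],[0,-0.20,0],0.25]]'
python3 - <<'E'
from h import *
stakes()
plan(T(.42,-.10,.31,80),T(.54,.35,.24,92.5))
E
```

```text
time_s: 38.52
position: [0.4988, -0.345, 0.1054]
tool_rot: [-1.571, 0.002, 1.112]
ft_force: [-0.3, 0.1, 4.7]
finger_gap: 0.0172
time_s: 39.43
position: [0.4997, -0.3452, 0.309]
tool_rot: [-1.577, 0.003, 1.112]
ft_force: [-0.1, 0.7, -0.7]
finger_gap: 0.0317
stake x 0.5780 y 0.3768  137x22 yaw 2.6
stake x 0.4199 y 0.3096  137x19 yaw 2.2
t 39.5 gap 0.0321 F [-0.1  0.9 -0.3] at [ 0.4993 -0.3449  0.3061]
turn [0.002, -0.284, -0.002] shift [0.1845, -0.0047, 0.1796] rows>=6.2
turn [0.0, -0.218, 0.0] shift [0.464, 0.07, -0.04] rows>=11.3
```

```bash
python3 -m pendant '[[[0.002,-0.284,-0.002],[0.185,-0.005,0.18],0.25],[[0.002,-0.284,-0.002],[0.185,-0.005,0.18],0.25],[[0.002,-0.284,-0.002],[0.185,-0.005,0.18],0.25],[[0.002,-0.284,-0.002],[0.185,-0.005,0.18],0.25],[[0.002,-0.284,-0.002],[0.185,-0.005,0.18],0.25],[[0.002,-0.284,-0.002],[0.185,-0.005,0.18],0.25],[[0.002,-0.284,-0.002],[0.185,-0.005,0.18],0.25],[[0.002,-0.284,-0.002],[0.185,-0.005,0.18],0.25]]'
python3 -c "
from h import *
plan(T(.41,.305,.22,92.3),T(.42,.312,.055,92.3))"
```

```text
time_s: 40.15
position: [0.4179, -0.0968, 0.3084]
tool_rot: [-1.566, -0.001, 1.4]
ft_force: [0.4, -1.1, 0.2]
finger_gap: 0.0319
t 40.1 gap 0.0319 F [ 0.4 -1.1  0.2] at [ 0.4179 -0.0968  0.3084]
turn [-0.004, -0.211, 0.002] shift [0.3944, 0.0892, 0.0757] rows>=9.9
turn [0.0, 0.0, 0.0] shift [0.0066, 0.165, -0.0103] rows>=4.0
```

```bash
python3 -m pendant '[[[-0.004,-0.211,0.002],[0.394,0.089,0.076],0.25],[[-0.004,-0.211,0.002],[0.394,0.089,0.076],0.25],[[-0.004,-0.211,0.002],[0.394,0.089,0.076],0.25],[[-0.004,-0.211,0.002],[0.394,0.089,0.076],0.25],[[-0.004,-0.211,0.002],[0.394,0.089,0.076],0.25],[[-0.004,-0.211,0.002],[0.394,0.089,0.076],0.25],[[-0.004,-0.211,0.002],[0.394,0.089,0.076],0.25],[[-0.004,-0.211,0.002],[0.394,0.089,0.076],0.25],[[-0.004,-0.211,0.002],[0.394,0.089,0.076],0.25],[[-0.004,-0.211,0.002],[0.394,0.089,0.076],0.25],[[-0.004,-0.211,0.002],[0.394,0.089,0.076],0.25],[[-0.004,-0.211,0.002],[0.394,0.089,0.076],0.25]]'
python3 -m pendant '[[[0,0,0],[0.006,0.04,-0.01],0.25],[[0,0,0],[0.006,0.08,-0.01],0.25],[[0,0,0],[0.006,0.12,-0.01],0.25],[[0,0,0],[0.006,0.145,-0.01],0.25],[[0,0,0],[0.006,0.155,-0.01],0.25],[[0,0,0],[0.006,0.165,-0.01],0.25],[[0,0,0],[0.006,0.165,-0.01],0.25],[[0,0,0],[0.006,0.165,-0.01],0.25],[[0,0,0],[0.006,0.165,-0.01],0.25],[[0,0,0],[0.006,0.165,-0.01],0.25]]'
python3 -c "
from h import *
wl()
plan(T(.42,.3115,.0235,92.3))"
```

```text
time_s: 41.15
position: [0.4128, 0.3031, 0.2182]
tool_rot: [-1.568, 0.004, 1.609]
ft_force: [0.1, -0.6, -0.1]
finger_gap: 0.0319
time_s: 41.98
position: [0.4238, 0.3093, 0.0579]
tool_rot: [-1.575, -0.001, 1.607]
ft_force: [-0.1, -0.0, -0.1]
finger_gap: 0.0318
strip mid (0.3833,0.3099) 67x17 yaw 3.1 xmin 0.3497
strip mid (0.3273,0.2186) 54x23 yaw -87.9 xmin 0.3150
t 42.0 gap 0.0320 F [-0.3  0.1  0.2] at [0.4236 0.3093 0.0577]
turn [0.003, -0.004, 0.001] shift [0.0023, 0.0342, 0.0036] rows>=0.8
```

```bash
python3 -m pendant '[[[0,0,0],[0.002,0.005,0.002],0.25],[[0,0,0],[0.002,0.010,0.002],0.25],[[0,0,0],[0.002,0.018,0.002],0.25],[[0,0,0],[0.002,0.026,0.002],0.25],[[0,0,0],[0.002,0.032,0.002],0.25],[[0,0,0],[0.002,0.033,0.002],0.25],[[0,0,0],[0.002,0.033,0.002],0.25],[[0,0,0],[0.002,0.033,0.002],1],[[0,0,0],[0.002,0.033,0.002],1],[[0,0,0],[0.002,0.033,0.002],1],[[0,0,0],[0.002,0.033,0.002],1],[[0,0,0],[0.002,0.033,0.002],1]]' 50
python3 -m pendant '[[[0,0,0],[0,-0.02,0],1],[[0,0,0],[0,-0.05,0],1],[[0,0,0],[0,-0.09,0],1],[[0,0,0],[-0.02,-0.28,0],1],[[0,0,0],[-0.02,-0.28,0],1],[[0,0,0],[-0.02,-0.28,0],1],[[0,0,0],[-0.02,-0.28,0],1],[[0,0,0],[-0.02,-0.28,0],1],[[0,0,0],[-0.02,-0.28,0],1]]'
python3 -c "
from h import *
held()
plan(T(.42,-.10,.32,35),S(-.042,0,.21,0))"
```

```text
time_s: 43.03
position: [0.4207, 0.3106, 0.0233]
tool_rot: [-1.572, 0.001, 1.607]
ft_force: [-1.1, -0.3, 0.9]
finger_gap: 0.017
time_s: 43.78
position: [0.4224, 0.2912, 0.3096]
tool_rot: [-1.58, -0.004, 1.606]
ft_force: [0.1, -0.7, -0.8]
finger_gap: 0.0168
100 None; 108 None; 122 (np.int64(254), np.int64(304), 51); 135 (np.int64(254), np.int64(304), 51); 170 (np.int64(256), np.int64(303), 48); 200 (np.int64(257), np.int64(303), 47); 
t 43.8 gap 0.0168 F [ 0.6  0.5 -1.1] at [0.4221 0.2912 0.3065]
turn [0.005, 0.996, 0.005] shift [-0.3909, -0.0146, 0.0159] rows>=9.4
turn [0.0, 1.07, -0.0] shift [-0.1322, 0.11, -0.2287] rows>=8.6
```

```bash
python3 -m pendant '[[[0.005,0.996,0.005],[-0.391,-0.015,0.016],1],[[0.005,0.996,0.005],[-0.391,-0.015,0.016],1],[[0.005,0.996,0.005],[-0.391,-0.015,0.016],1],[[0.005,0.996,0.005],[-0.391,-0.015,0.016],1],[[0.005,0.996,0.005],[-0.391,-0.015,0.016],1],[[0.005,0.996,0.005],[-0.391,-0.015,0.016],1],[[0.005,0.996,0.005],[-0.391,-0.015,0.016],1],[[0.005,0.996,0.005],[-0.391,-0.015,0.016],1],[[0.005,0.996,0.005],[-0.391,-0.015,0.016],1],[[0.005,0.996,0.005],[-0.391,-0.015,0.016],1]]'
python3 -m pendant '[[[0,1.07,0],[-0.132,0.11,-0.229],1],[[0,1.07,0],[-0.132,0.11,-0.229],1],[[0,1.07,0],[-0.132,0.11,-0.229],1],[[0,1.07,0],[-0.132,0.11,-0.229],1],[[0,1.07,0],[-0.132,0.11,-0.229],1],[[0,1.07,0],[-0.132,0.11,-0.229],1],[[0,1.07,0],[-0.132,0.11,-0.229],1],[[0,1.07,0],[-0.132,0.11,-0.229],1],[[0,1.07,0],[-0.132,0.11,-0.229],1],[[0,1.07,0],[-0.132,0.11,-0.229],1],[[0,1.07,0],[-0.132,0.11,-0.229],1],[[0,1.07,0],[-0.132,0.11,-0.229],1]]'
python3 -c "
from h import *
held()
plan(S(-.042,0,.125,0))"
```

```text
time_s: 44.67
position: [0.4183, -0.1043, 0.3171]
tool_rot: [-1.57, 0.008, 0.607]
ft_force: [-0.1, 0.2, -0.3]
finger_gap: 0.0168
time_s: 45.67
position: [0.4417, -0.3637, 0.2085]
tool_rot: [-1.575, 0.004, -0.457]
ft_force: [0.3, 0.7, -0.8]
finger_gap: 0.0169
100 None; 108 (np.int64(271), np.int64(296), 26); 122 (np.int64(254), np.int64(304), 51); 135 (np.int64(242), np.int64(329), 88); 170 (np.int64(256), np.int64(304), 49); 200 (np.int64(257), np.int64(302), 46); 
t 45.7 gap 0.0169 F [-0.1 -0.1 -0.1] at [ 0.4418 -0.3637  0.2089]
turn [0.005, 0.002, -0.004] shift [0.001, 0.0839, 0.0013] rows>=2.0
```

```bash
python3 -m pendant '[[[0.004,0,-0.003],[0.001,0.03,0.001],1],[[0.004,0,-0.003],[0.001,0.055,0.001],1],[[0.004,0,-0.003],[0.001,0.070,0.001],1],[[0.004,0,-0.003],[0.001,0.077,0.001],1],[[0.004,0,-0.003],[0.001,0.081,0.001],1],[[0.004,0,-0.003],[0.001,0.082,0.001],1],[[0.004,0,-0.003],[0.001,0.082,0.001],1],[[0.004,0,-0.003],[0.001,0.082,0.001],1],[[0.004,0,-0.003],[0.001,0.082,0.001],1]]'
python3 -c "
from h import *
plan(S(-.042,0,.1245,0))"
```

```text
time_s: 46.47
position: [0.4433, -0.3643, 0.1282]
tool_rot: [-1.572, -0.001, -0.459]
ft_force: [0.1, -0.4, -0.5]
finger_gap: 0.0168
t 46.5 gap 0.0168 F [ 0.1 -0.4 -0.5] at [ 0.4433 -0.3643  0.1282]
turn [0.001, 0.0, 0.001] shift [-0.0009, 0.0037, 0.0008] rows>=0.1
```

```bash
python3 -m pendant '[[[0,0,0],[0,0.001,0.001],1],[[0,0,0],[0,0.002,0.001],1],[[0,0,0],[0,0.003,0.001],1],[[0,0,0],[0,0.003,0.001],1],[[0,0,0],[0,0.003,0.001],1]]'
python3 -m pendant '[[[0,0,0],[0,0,0],0.25],[[0,0,0],[0,0,0],0.25],[[0,0,0],[0,0,0],0.25],[[0,0,0],[0,0,0],0.25],[[0,0,0],[0,-0.03,0],0.25],[[0,0,0],[0,-0.07,0],0.25],[[0,0,0],[0,-0.11,0],0.25],[[0,0,0],[0,-0.15,0],0.25],[[0,0,0],[0,-0.18,0],0.25],[[0,0,0],[0,-0.18,0],0.25],[[0,0,0],[0,-0.18,0],0.25]]'
python3 - <<'E'
from h import *
stakes()
plan(T(.42,-.10,.31,35),T(.54,.35,.24,92.6))
E
```

```text
time_s: 46.88
position: [0.4433, -0.3631, 0.1243]
tool_rot: [-1.572, 0.0, -0.459]
ft_force: [-0.0, 0.9, 1.9]
finger_gap: 0.0166
time_s: 47.8
position: [0.444, -0.3635, 0.3062]
tool_rot: [-1.573, -0.004, -0.459]
ft_force: [-0.7, -0.2, -0.8]
finger_gap: 0.0319
stake x 0.5780 y 0.3768  137x22 yaw 2.6
t 47.9 gap 0.0318 F [-0.3  0.5  0.3] at [ 0.4436 -0.3631  0.3043]
turn [0.001, -1.07, -0.0] shift [-0.1377, -0.0061, 0.2254] rows>=8.6
turn [-0.0, -1.005, 0.0] shift [0.3564, 0.07, 0.2998] rows>=11.3
```

Last stake.

```bash
python3 -m pendant '[[[0,-1.07,0],[-0.138,-0.006,0.225],0.25],[[0,-1.07,0],[-0.138,-0.006,0.225],0.25],[[0,-1.07,0],[-0.138,-0.006,0.225],0.25],[[0,-1.07,0],[-0.138,-0.006,0.225],0.25],[[0,-1.07,0],[-0.138,-0.006,0.225],0.25],[[0,-1.07,0],[-0.138,-0.006,0.225],0.25],[[0,-1.07,0],[-0.138,-0.006,0.225],0.25],[[0,-1.07,0],[-0.138,-0.006,0.225],0.25],[[0,-1.07,0],[-0.138,-0.006,0.225],0.25]]'
python3 -m pendant '[[[0,-1.005,0],[0.356,0.07,0.3],0.25],[[0,-1.005,0],[0.356,0.07,0.3],0.25],[[0,-1.005,0],[0.356,0.07,0.3],0.25],[[0,-1.005,0],[0.356,0.07,0.3],0.25],[[0,-1.005,0],[0.356,0.07,0.3],0.25],[[0,-1.005,0],[0.356,0.07,0.3],0.25],[[0,-1.005,0],[0.356,0.07,0.3],0.25],[[0,-1.005,0],[0.356,0.07,0.3],0.25],[[0,-1.005,0],[0.356,0.07,0.3],0.25],[[0,-1.005,0],[0.356,0.07,0.3],0.25],[[0,-1.005,0],[0.356,0.07,0.3],0.25],[[0,-1.005,0],[0.356,0.07,0.3],0.25]]'
python3 -c "
from h import *
plan(T(.578,.379,.055,92.6))"
```

```text
time_s: 48.6
position: [0.4185, -0.0985, 0.3083]
tool_rot: [-1.569, 0.003, 0.62]
ft_force: [0.7, 0.6, -0.4]
finger_gap: 0.032
time_s: 49.6
position: [0.5382, 0.3542, 0.2345]
tool_rot: [-1.565, 0.002, 1.62]
ft_force: [-0.5, -0.4, 0.5]
finger_gap: 0.0318
t 49.6 gap 0.0318 F [-0.5 -0.4  0.5] at [0.5382 0.3542 0.2345]
turn [-0.006, 0.003, -0.002] shift [0.0232, 0.1792, -0.042] rows>=4.4
```

```bash
python3 -m pendant '[[[0,0.003,0],[0.024,0.04,-0.04],0.25],[[0,0.003,0],[0.024,0.08,-0.04],0.25],[[0,0.003,0],[0.024,0.12,-0.04],0.25],[[0,0.003,0],[0.024,0.15,-0.04],0.25],[[0,0.003,0],[0.024,0.17,-0.04],0.25],[[0,0.003,0],[0.024,0.185,-0.04],0.25],[[0,0.003,0],[0.024,0.185,-0.04],0.25],[[0,0.003,0],[0.024,0.185,-0.04],0.25],[[0,0.003,0],[0.024,0.185,-0.04],0.25],[[0,0.003,0],[0.024,0.185,-0.04],0.25],[[0,0.003,0],[0.024,0.185,-0.04],0.25]]'
python3 -c "
from h import *
wl()
plan(T(.578,.3795,.0235,92.6))"
```

```text
time_s: 50.52
position: [0.5783, 0.3759, 0.0563]
tool_rot: [-1.572, -0.001, 1.613]
ft_force: [-0.0, -0.4, 0.1]
finger_gap: 0.0319
strip mid (0.5390,0.3787) 62x17 yaw 2.5 xmin 0.5076
t 50.6 gap 0.0323 F [-0.1 -0.1 -0.4] at [0.5782 0.3759 0.0561]
turn [0.001, -0.003, 0.001] shift [0.0036, 0.0326, 0.0] rows>=0.8
```

```bash
python3 -m pendant '[[[0,-0.003,0],[0.002,0.005,0],0.25],[[0,-0.003,0],[0.003,0.010,0],0.25],[[0,-0.003,0],[0.003,0.018,0],0.25],[[0,-0.003,0],[0.003,0.026,0],0.25],[[0,-0.003,0],[0.003,0.031,0],0.25],[[0,-0.003,0],[0.003,0.032,0],0.25],[[0,-0.003,0],[0.003,0.032,0],0.25],[[0,-0.003,0],[0.003,0.032,0],1],[[0,-0.003,0],[0.003,0.032,0],1],[[0,-0.003,0],[0.003,0.032,0],1],[[0,-0.003,0],[0.003,0.032,0],1],[[0,-0.003,0],[0.003,0.032,0],1]]' 50
python3 -m pendant '[[[0,0,0],[0,-0.02,0],1],[[0,0,0],[0,-0.05,0],1],[[0,0,0],[0,-0.09,0.01],1],[[0,0,0],[-0.02,-0.28,0.04],1],[[0,0,0],[-0.02,-0.28,0.04],1],[[0,0,0],[-0.02,-0.28,0.04],1],[[0,0,0],[-0.02,-0.28,0.04],1],[[0,0,0],[-0.02,-0.28,0.04],1],[[0,0,0],[-0.02,-0.28,0.04],1]]'
python3 -c "
from h import *
held()
plan(T(.42,-.10,.32,35),S(.042,0,.21,0))"
```

```text
time_s: 51.57
position: [0.5774, 0.3785, 0.0225]
tool_rot: [-1.57, 0.001, 1.616]
ft_force: [-0.8, -1.0, 1.9]
finger_gap: 0.0168
time_s: 52.32
position: [0.5389, 0.3571, 0.3101]
tool_rot: [-1.579, -0.005, 1.616]
ft_force: [-0.7, 0.2, -0.7]
finger_gap: 0.0171
100 (np.int64(321), np.int64(329), 9); 108 (np.int64(320), np.int64(329), 10); 122 (np.int64(255), np.int64(329), 62); 135 (np.int64(255), np.int64(329), 62); 170 (np.int64(256), np.int64(329), 61); 200 (np.int64(257), np.int64(329), 62); 
t 52.4 gap 0.0170 F [ 0.2 -0.2  0. ] at [0.5391 0.3572 0.3066]
turn [0.003, 1.005, 0.005] shift [-0.4513, -0.0153, 0.1395] rows>=11.3
turn [0.0, 1.07, -0.0] shift [-0.0919, 0.11, -0.3024] rows>=8.6
```

```bash
python3 -m pendant '[[[0.003,1.005,0.005],[-0.451,-0.015,0.14],1],[[0.003,1.005,0.005],[-0.451,-0.015,0.14],1],[[0.003,1.005,0.005],[-0.451,-0.015,0.14],1],[[0.003,1.005,0.005],[-0.451,-0.015,0.14],1],[[0.003,1.005,0.005],[-0.451,-0.015,0.14],1],[[0.003,1.005,0.005],[-0.451,-0.015,0.14],1],[[0.003,1.005,0.005],[-0.451,-0.015,0.14],1],[[0.003,1.005,0.005],[-0.451,-0.015,0.14],1],[[0.003,1.005,0.005],[-0.451,-0.015,0.14],1],[[0.003,1.005,0.005],[-0.451,-0.015,0.14],1],[[0.003,1.005,0.005],[-0.451,-0.015,0.14],1],[[0.003,1.005,0.005],[-0.451,-0.015,0.14],1]]'
python3 -m pendant '[[[0,1.07,0],[-0.092,0.11,-0.302],1],[[0,1.07,0],[-0.092,0.11,-0.302],1],[[0,1.07,0],[-0.092,0.11,-0.302],1],[[0,1.07,0],[-0.092,0.11,-0.302],1],[[0,1.07,0],[-0.092,0.11,-0.302],1],[[0,1.07,0],[-0.092,0.11,-0.302],1],[[0,1.07,0],[-0.092,0.11,-0.302],1],[[0,1.07,0],[-0.092,0.11,-0.302],1],[[0,1.07,0],[-0.092,0.11,-0.302],1],[[0,1.07,0],[-0.092,0.11,-0.302],1],[[0,1.07,0],[-0.092,0.11,-0.302],1],[[0,1.07,0],[-0.092,0.11,-0.302],1]]'
python3 -c "
from h import *
held()
plan(S(.042,0,.125,0))"
```

```text
time_s: 53.37
position: [0.4171, -0.1036, 0.3166]
tool_rot: [-1.57, 0.009, 0.607]
ft_force: [-0.3, 1.1, -0.2]
finger_gap: 0.0169
time_s: 54.37
position: [0.5161, -0.3997, 0.2084]
tool_rot: [-1.576, 0.004, -0.457]
ft_force: [-0.4, -0.6, -0.8]
finger_gap: 0.017
100 None; 108 (np.int64(271), np.int64(295), 25); 122 (np.int64(255), np.int64(305), 51); 135 (np.int64(240), np.int64(327), 88); 170 (np.int64(256), np.int64(304), 49); 200 (np.int64(257), np.int64(303), 47); 
t 54.4 gap 0.0167 F [-0.4 -0.7  0.2] at [ 0.5162 -0.3995  0.2091]
turn [0.006, 0.003, -0.003] shift [0.0024, 0.0841, 0.0005] rows>=2.0
```

```bash
python3 -m pendant '[[[0.005,0,-0.003],[0.003,0.03,0],1],[[0.005,0,-0.003],[0.003,0.055,0],1],[[0.005,0,-0.003],[0.003,0.070,0],1],[[0.005,0,-0.003],[0.003,0.077,0],1],[[0.005,0,-0.003],[0.003,0.081,0],1],[[0.005,0,-0.003],[0.003,0.083,0],1],[[0.005,0,-0.003],[0.003,0.083,0],1],[[0.005,0,-0.003],[0.003,0.083,0],1],[[0.005,0,-0.003],[0.003,0.083,0],1]]'
python3 -c "
from h import *
plan(S(.042,0,.124,0))"
```

```text
time_s: 55.17
position: [0.519, -0.4025, 0.1268]
tool_rot: [-1.572, -0.002, -0.459]
ft_force: [-0.4, -0.3, -0.7]
finger_gap: 0.0166
t 55.2 gap 0.0166 F [-0.4 -0.3 -0.7] at [ 0.519  -0.4025  0.1268]
turn [0.001, 0.0, 0.002] shift [-0.0017, 0.0028, 0.0015] rows>=0.1
```

```bash
python3 -m pendant '[[[0,0,0],[-0.001,0.001,0.001],1],[[0,0,0],[-0.001,0.002,0.001],1],[[0,0,0],[-0.001,0.003,0.001],1],[[0,0,0],[-0.001,0.003,0.001],1],[[0,0,0],[-0.001,0.003,0.001],1]]'
python3 -m pendant '[[[0,0,0],[0,0,0],0.25],[[0,0,0],[0,0,0],0.25],[[0,0,0],[0,0,0],0.25],[[0,0,0],[0,0,0],0.25],[[0,0,0],[0,-0.03,0],0.25],[[0,0,0],[0,-0.07,0],0.25],[[0,0,0],[0,-0.11,0],0.25],[[0,0,0],[0,-0.15,0],0.25],[[0,0,0],[-0.10,-0.18,0],0.25],[[0,0,0],[-0.10,-0.18,0],0.25],[[0,0,0],[-0.10,-0.18,0],0.25],[[0,0,0],[-0.10,-0.18,0],0.25]]'
python3 - <<'E'
from h import *
stakes()
plan(T(.36,-.05,.31,0))
c=cam("wrist"); cv2.imwrite("pics/w9.png",c["frame"])
for p in [(.042,.07,.124),(.042,-.07,.124),(-.042,.07,.124),(-.042,-.07,.124),(.07,.042,.106),(.07,-.042,.106),(-.1,0,.045),(.042,-.07,.088)]:
    q,_=S(*p,0); print(p,px(c,q).round(1))
E
```

```text
time_s: 55.58
position: [0.5182, -0.4009, 0.1235]
tool_rot: [-1.572, -0.001, -0.459]
ft_force: [-1.1, 0.5, 5.8]
finger_gap: 0.0168
time_s: 56.58
position: [0.4261, -0.3554, 0.306]
tool_rot: [-1.573, -0.003, -0.46]
ft_force: [0.5, -0.9, 0.1]
finger_gap: 0.032
t 56.6 gap 0.0324 F [ 0.6 -0.   0.1] at [ 0.4275 -0.3561  0.3045]
turn [0.002, -0.46, 0.002] shift [-0.1963, -0.0064, 0.2443] rows>=7.5
(0.042, 0.07, 0.124) [[403.7 100.8]]
(0.042, -0.07, 0.124) [[388.3 257.6]]
(-0.042, 0.07, 0.124) [[300.5 100.9]]
(-0.042, -0.07, 0.124) [[298.  257.7]]
(0.07, 0.042, 0.106) [[425.4 133.3]]
(0.07, -0.042, 0.106) [[414.8 222.6]]
(-0.1, 0, 0.045) [[241.5 166.8]]
(0.042, -0.07, 0.088) [[378.2 242.2]]
```

View pics/w9.png

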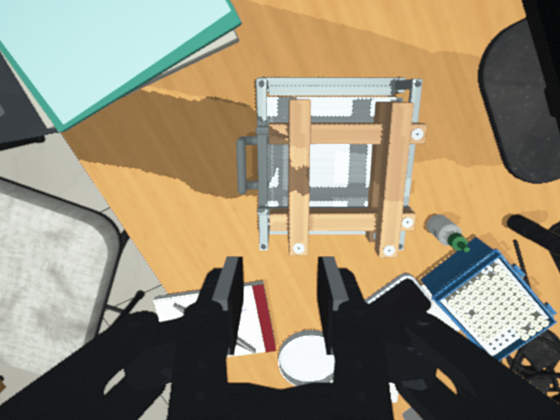

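```bash
python3 -m pendant '[[[0,-0.46,0],[-0.196,-0.02,0.244],0.25],[[0,-0.46,0],[-0.196,-0.02,0.244],0.25],[[0,-0.46,0],[-0.196,-0.02,0.244],0.25],[[0,-0.46,0],[-0.196,-0.02,0.244],0.25],[[0,-0.46,0],[-0.196,-0.02,0.244],0.25],[[0,-0.46,0],[-0.196,-0.02,0.244],0.25],[[0,-0.46,0],[-0.196,-0.02,0.244],0.25],[[0,-0.46,0],[-0.196,-0.02,0.244],0.25],[[0,-0.46,0],[-0.196,-0.02,0.244],0.25],[[0,-0.46,0],[-0.196,-0.02,0.244],0.25],[[0,-0.46,0],[-0.196,-0.02,0.244],0.25]]'
python3 - <<'E'
from h import *
c=cam("top"); s=cam("scene")
a=cv2.resize(c["frame"][160:275,320:435],(400,400),interpolation=cv2.INTER_CUBIC)
b=cv2.resize(s["frame"][200:310,280:420],(509,400),interpolation=cv2.INTER_CUBIC)
cv2.imwrite("pics/fin.png",cv2.resize(np.hstack([a,b]),(800,352)))
g=cv2.inRange(cv2.cvtColor(c["frame"],cv2.COLOR_BGR2HSV),(45,60,20),(90,255,255)); g[:170]=0;g[200:]=0;g[:,:405]=0;g[:,430:]=0
print("cap",w(c,np.argwhere(g)[:,::-1].mean(0),.078)[0])
m=cv2.inRange(cv2.cvtColor(c["frame"],cv2.COLOR_BGR2HSV),(5,60,80),(25,255,255))
k=400/115
for p in [(.042,.07,.124),(.042,-.07,.124),(-.042,.07,.124),(-.042,-.07,.124),(-.1,0,.045)]:
    q,_=S(*p,0); print(p,((px(c,q)-[320,160])*k*800/909).round(0))
plan()
E
```

```text
time_s: 57.6
position: [0.3618, -0.051, 0.3218]
tool_rot: [-1.571, 0.002, 0.002]
ft_force: [0.2, -0.3, -0.5]
finger_gap: 0.0318
cap [ 0.56552582 -0.50993529]
(0.042, 0.07, 0.124) [[147.  87.]]
(0.042, -0.07, 0.124) [[283. 152.]]
(-0.042, 0.07, 0.124) [[109. 166.]]
(-0.042, -0.07, 0.124) [[247. 233.]]
(-0.1, 0, 0.045) [[133. 259.]]
t 57.7 gap 0.0317 F [ 0.6 -0.2 -0.5] at [ 0.3616 -0.0516  0.3218]
```

View pics/fin.png

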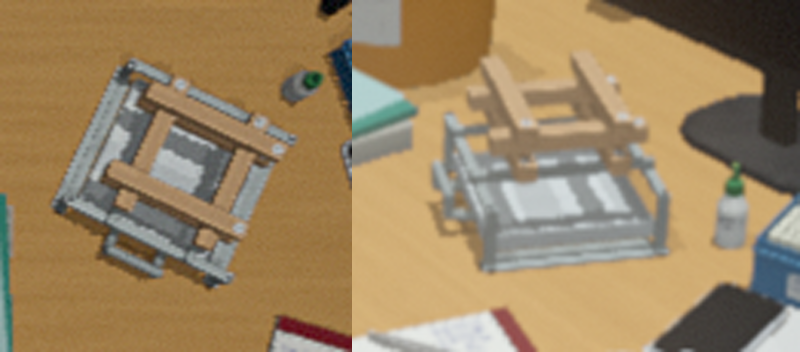

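```bash
python3 -c "
from cell import ctrl
print(ctrl.job_done())"
```

```text
the job is handed in; nothing more can be done
None
```

I pushed the drip tray home first, with every stake still on the board. Then I stacked all six stakes found (five in the far row, one in the near row) as three crosswise layers of two. I handed the job in at about 58 s of the 210 s allowed; no verdict was reported.

**Tray:** the push ended against a hard stop at about 8 N. A wrist picture straight after it put the handle 4.6 mm short of home, close to the 5 mm limit. The final wrist and top pictures put it within about 1 mm of where it should be, so I trusted the stop.

**Tower:** in the last wrist and top views the upper two layers lay within about 3 mm and 0.02 rad of plan. The second bottom stake sat about 3 mm inward when seen earlier. After that the upper layers hid it, though the scene view shows both bottom stakes in place.

**Surprises on the way:**
- **Board:** it was knocked about 25 mm during the first carry, so I measured the remaining stakes again before picking them.
- **First grasp:** it was too shallow, so I repeated it.
- **Grip:** I saw no slackening.
- **Camera disagreement:** the two cameras differed by 2 to 4 mm on stake positions while picking; I grasped between the two readings.

**Bottle and arm:** the bottle's cap measured where it was at the start, within 1 mm, and upright. The arm ended clear of everything, with no contact force.

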